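File a slide box back into a spring-packed row

TASK

Put the yellow slide box back into its gap in the rack, in the middle of the row of slide boxes, standing on end like the others and pressed fully home on the rack floor. The gap is narrower than the box: work its lower edge in and ease the neighbours aside against the spring pusher, gently, because there is glass in all the boxes, and leave the whole row upright and everything else on the bench where it stands.

Things in the scene. Friction and masses are not known exactly. Their poses are not given: they have to be found in the camera images.
- box_yellow: Yellow plastic microscope-slide box, standing on end on the bench left of the rack at first. 54 mm deep (x), 30 mm thick (y), 88 mm tall (z), top and bottom long edges rounded 3 mm; 0.08 to 0.15 kg. Origin: centre of its underside. Grip it across its 54 mm depth, so that the fingers pass in front of and behind the row; either way round is right. More than 30 N, even as a knock, cracks slides.
- rack: Aluminium rack fixed on screw feet; origin under its middle, 1 to 13 mm above the bench; y along the row, z up. Base 70 mm (x) by 186 mm (y), rubber-lined floor z = 8; lips front and back, inner faces x = +-30.5, tops z = 22. End wall to z = 86, inner face y = +86; spring pusher at the -y end, its barrels reach y = -125. Full row: box centres y = 71, 41, 11, -19, -49.
- slot (a point): Point on the rack floor where the yellow box's underside centre belongs (rack y = +11 mm, z = 8 mm); axes as the rack's. At first two boxes stand by the end wall and two by the pusher; the gap between, centred near rack y = +16 mm, is 15 to 18 mm wide, half a box. The neighbours stand loose and lean a little when pushed at the top.
- pusher (a joint): Travel of the black spring pusher plate (80 mm high) away from the row, m: 0 at rest (face at rack y = -53 mm), 0.013 at its hard stop, where the row is solid; about 0.011 with five boxes, so there is 2 mm of play. It pushes the row towards the end wall with 2 N at rest and 0.2 N more per mm, so a box let go may hang on friction above the floor.
- box_blue: Blue plastic microscope-slide box standing on end in the rack row, same shape and size as box_yellow; origin at the centre of its underside, z up along its height, y along the row. 0.08 to 0.15 kg. Which colour stands at which place differs from run to run.
- box_green: Green plastic microscope-slide box standing on end in the rack row, same shape and size as box_yellow; origin at the centre of its underside, z up along its height, y along the row. 0.08 to 0.15 kg. Which colour stands at which place differs from run to run.
- box_white: White plastic microscope-slide box standing on end in the rack row, same shape and size as box_yellow; origin at the centre of its underside, z up along its height, y along the row. 0.08 to 0.15 kg. Which colour stands at which place differs from run to run.
- box_red: Red plastic microscope-slide box standing on end in the rack row, same shape and size as box_yellow; origin at the centre of its underside, z up along its height, y along the row. 0.08 to 0.15 kg. Which colour stands at which place differs from run to run.
- mortar_bowl: White porcelain mortar, 69 mm wide, 47 mm tall, bystander; origin at the centre of its underside.
- beaker: Small glass beaker with orange liquid, 46 mm wide, 59 mm tall, bystander; origin at the centre of its underside.
- dark_bottle: Dark brown bottle with screw cap, 52 mm wide, 100 mm tall, bystander; origin at the centre of its underside.
There are look-alikes about, which are no part of the job. Of the things that look like the box_yellow, the largest one is meant.

How it is judged:
On the way:
1. the yellow box's lower end is in the gap between its neighbours and the row has been eased back against the spring (value of joint pusher above 0.005 m and z of box_yellow in the frame of slot between 0.01 and 0.084 m and x of box_yellow in the frame of slot between -0.012 and 0.012 m), for 0.1 s.
At the end, for the whole second after the job is handed in: The yellow box stands in the empty place: within 5 mm across and 6 mm along the row of the slot, at most 1.8 mm above the rack floor, at rest; all five boxes upright within 0.05 rad, the others on the floor (3 mm) and in line (6 mm); the pusher is held back more than 8 mm (x of box_yellow in the frame of slot between -0.005 and 0.005 m and y of box_yellow in the frame of slot between -0.006 and 0.006 m and z of box_yellow in the frame of slot below 0.0018 m and angle between each of box_yellow, box_blue, box_green, box_white, box_red's own z axis and vertical below 0.05 rad and z of each of box_blue, box_green, box_white, box_red in the frame of slot below 0.003 m and x of box_blue in the frame of slot between -0.006 and 0.006 m and x of box_green in the frame of slot between -0.006 and 0.006 m and x of box_white in the frame of slot between -0.006 and 0.006 m and x of box_red in the frame of slot between -0.006 and 0.006 m and value of joint pusher above 0.008 m and linear speed of box_yellow below 0.01 m/s); the robot touches nothing.
It fails at once if the yellow box presses on one of the other boxes with more than 30 N (contact force between box_yellow and box_blue above 30 N or contact force between box_yellow and box_green above 30 N or contact force between box_yellow and box_white above 30 N or contact force between box_yellow and box_red above 30 N).
It fails at once if the yellow box is pressed on the rack with more than 30 N (contact force between box_yellow and rack above 30 N).
It fails at once if the robot itself presses on one of the other boxes with more than 30 N (contact force between the arm and box_blue above 30 N or contact force between the arm and box_green above 30 N or contact force between the arm and box_white above 30 N or contact force between the arm and box_red above 30 N).
It fails at once if one of the other boxes topples (leans more than 0.45 rad) or is lifted more than 25 mm off the rack floor (angle between any of box_blue, box_green, box_white, box_red's own z axis and vertical above 0.45 rad or z of any of box_blue, box_green, box_white, box_red in the frame of slot above 0.025 m).
It fails at once if the mortar, the beaker or the dark bottle is shifted more than 20 mm (distance of any of mortar_bowl, beaker, dark_bottle from where it was at the start of the episode above 0.02 m).
It also fails if it takes over 64 s, if anything falls off the work surface, if the arm or the gripper's body presses on something with over 40 N, if the wrist force passes 120 N, or if a joint passes its speed limit or range.

ROBOT

A 6-joint arm with a two-finger parallel gripper is mounted at the origin on the work surface; the furniture and walls round the work are solid. World frame = base frame: x ahead of the robot, y to its left, z up, the work surface at z = 0. Lengths are in m, angles in rad, forces in N, time in s.
With the tool pointing down it reaches from about 0.2 to 0.875 m from the base axis. Payload 3.4 kg.
Tool frame: the origin (TCP) lies on the centre line of the jaws, within the pads' length; the fingertips stand r.tcp_to_tips ahead of it and the grasp point (between the pads) lies 5 mm behind it (r.tcp_to_tips is the distance from the TCP to the fingertips, in m); z points along the fingers, y is the line along which they close (so a half turn about z gives the same grasp; the last joint's range is limited). The gripper opens to 94 mm and grips with 3 to 60 N. Pads are 16 mm wide; open, the fingers measure 119 mm over their backs; the gripper's body (75 mm by 177 mm) begins 78 mm behind the grasp point.
Start: joints at [0.994, 0.276, 1.505, -0, 1.361, -0.121], TCP at [0.253, 0.516, 0.219] pointing down, gripper open.
Joint ranges: [-2.89, 2.89], [-0.75, 2.08], [0.22, 2.7], [-1.18, 4.32], [0.11, 2.71], [-2.7, 2.7]. Speed limits (rad/s): [2.57, 2.57, 3.14, 3.14, 3.14, 3.14].

INTERFACE

Orientations are given as a rotation vector (axis times angle).
In Python, from cell import telemetry, vision, r gives the robot as it stands. The module is installed in compiled form; this text tells all that it offers.
- The arm moves only by the shell command python3 -m pendant 'ROWS' [OPENING] [FORCE]. ROWS is JSON, a list of rows, each an object of numbers: "tx", "ty", "tz": the shift along the tool's x, y, z in cm; "spin": the turn about the tool's z in rad. A call has exactly 10 rows; each row is the pose to reach, as a shift and turn from the pose commanded when the call began, along the tool's axes at that moment; what a row does not reach only later rows make up. A row lasts 1/8 s, in which the tool goes at most 62.5 mm and 10.7 degrees, less where a joint would pass 70% of its speed; a pose out of reach is approached as far as the arm can. A call with a gripper value outside its range is refused whole. OPENING is the opening, from 0 (shut) to 1 (fully open), set as the call begins (- or left out, the last holds). The fingers move at their own pace and stop on an object; FORCE is the grip in N (left out, the last holds). Time passes only in rows, so rows that repeat a pose let the fingers close, or fill a call up. It gives the time, the measured TCP pose, the force, the opening and the grip force at its end, in the units of the state.
- telemetry.get_obs(): the state, without advancing time (a new reading comes with each control period).
- vision.grab_frame(name): name is "side" or "top" or "wrist"; returns the picture (400x640x3 uint8, red, green, blue); there is no depth.
- vision.camera_model(name): a dict with "K" (3x3 intrinsics, pixels), "R" (3x3) and "t" (3): a world point X has camera coordinates R X + t. Camera axes: x right, y down, z forward; pixel columns grow to the right and rows downward; lengths in m; the calibration is good to about 2 mm. A picture is of the moment at which its call begins: read the wrist's pose just before it. camera_model takes no time and is no camera call; for the wrist camera it gives the pose at the moment of the call.
- r.hand_in(): hands the job in; it is judged then, once.
Trained networks look in the newest picture that a camera, given by its name, has taken for a name from the list of things; names that differ only in an ending like _2 or _b are one class to them, and where a whole thing is asked for, a point or a joint stands for the part that bears it (a point fixed in the world has none). Each returns a list of dicts, best first, with "confidence" (0 to 1); they miss things now and then, are a little off and sometimes report something else, mostly with a low value. They report only what shows in the picture. A call takes as long as a camera call. They do not tell look-alikes from the thing itself.
- vision.look_for(camera, target): "at" ([column, row] in pixels, amid what is visible of it).
- vision.silhouettes(camera, target): "pixels" (400x640 bool, what is visible of it) and "at" ([column, row] in pixels, amid what is visible of it).
- vision.spot_point(camera, target): "at" ([column, row] in pixels: a listed point, or the origin of a listed thing).
The state is a dict: "clock": time; "joints": joint angles; "joint_velocities": joint speeds; "tau": joint torques, N m; "ee_pos": TCP position; "eef_rot": TCP orientation; "contact_force": force on the tool from outside, world axes, zero at the start; "wrist_torque": the same for the moment, N m; "gripper_width": opening from 0.0 (shut) to 1.0 (fully open); "gripper_force": force on a finger pad.
Only numpy, scipy, OpenCV 4.12 (cv2) and the standard library are available. Lean on these libraries where they do the work, as an engineer would, in place of code of your own. Each camera call takes 0.05 s, during which the arm holds its last target. There are 200 camera calls.

## Working session

There is one attempt and no reset: what is moved stays moved. The work goes in short steps, Python scripts to look and compute and a shell command to move; the robot and the scene stay as the last step left them, time stands still between calls to the robot, and variables do not carry over. Pictures are saved under pics/ and viewed, at most 10 in all, crops included, and the job is handed in when it is done.

```bash
mkdir -p pics; cat > h.py <<'E'
import numpy as np,cv2
from cell import telemetry,vision,r
def ray(cam,px,m=None):
    m=m or vision.camera_model(cam);K,R,t=map(np.array,(m["K"],m["R"],m["t"]))
    d=R.T@np.linalg.inv(K)@np.array([px[0],px[1],1.]);return -R.T@t,d
def atz(cam,px,z):
    c,d=ray(cam,px);return c+d*(z-c[2])/d[2]
def proj(cam,X):
    m=vision.camera_model(cam);p=np.array(m["K"])@(np.array(m["R"])@np.array(X)+np.array(m["t"]));return p[:2]/p[2]
def save(cam,n):
    im=vision.grab_frame(cam);cv2.imwrite(f"pics/{n}.png",im[:,:,::-1]);return im
E
python3 - <<'E'
from h import *
o=telemetry.get_obs();print(o["clock"],o["ee_pos"],o["eef_rot"],o["contact_force"],r.tcp_to_tips)
a=save("top","t0");b=save("side","s0")
for c in("top","side"):
    m=vision.camera_model(c);R=np.array(m["R"]);print(c,-R.T@np.array(m["t"]),R[2],m["K"][0][0])
    for n in("box_yellow","slot","rack","box_blue","box_green","box_white","box_red"):
        print(n,[(np.round(q["at"],1),round(q["confidence"],2)) for q in vision.spot_point(c,n)][:3])
E
```

```text
0.0 [0.25279404 0.51585638 0.21860742] [-7.09627421e-01 -3.05977665e+00  2.67159330e-03] [ 0.36980227  1.21551874 -0.42657377] 0.014
top [0.38251659 0.08799731 1.03334426] [ 0.06389212 -0.00528098 -0.99794284] 371.9056931835259
box_yellow [(array([254.2, 200. ]), 0.76), (array([279.4, 204. ]), 0.62), (array([301.6, 236.4]), 0.51)]
slot [(array([355.8, 168.5]), 0.7)]
rack [(array([363.1, 168.9]), 0.66)]
box_blue [(array([378.6, 174. ]), 0.51)]
box_green [(array([335.5, 164.3]), 0.58), (array([364.8, 168.8]), 0.19)]
box_white [(array([348.9, 167.1]), 0.64)]
box_red [(array([364.8, 167.2]), 0.9), (array([254.7, 204.2]), 0.69)]
side [ 0.20582908 -0.77674048  0.5157806 ] [ 0.25541603  0.85453758 -0.45224791] 386.8377625076436
box_yellow [(array([295.4, 188.3]), 0.82), (array([271.8, 211.7]), 0.74), (array([298.4, 200. ]), 0.62)]
slot [(array([348.4, 216.2]), 0.73), (array([354.5, 224.8]), 0.6)]
rack [(array([359. , 233.9]), 0.87)]
box_blue [(array([359.1, 239. ]), 0.65), (array([355.4, 219.3]), 0.31)]
box_green [(array([347.6, 214.8]), 0.59), (array([356.3, 225.5]), 0.31)]
box_white [(array([356.9, 220.1]), 0.65)]
box_red [(array([358. , 228.5]), 0.77)]
```

View pics/t0.png

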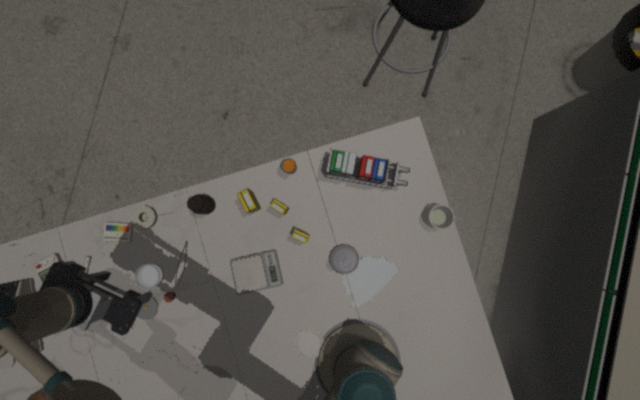

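View pics/s0.png

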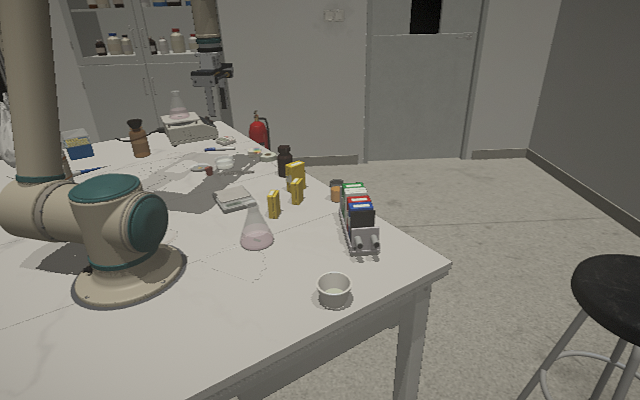

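The top view shows the largest yellow box at (248,200), look-alikes at (279,206) and (300,236), and the rack at about (325-410, 150-187), rotated, with its pusher on the right. The side view shows the row green, white, gap, red, blue, with the pusher towards the camera at about (365,240).

```bash
python3 - <<'E'
from h import *
im=cv2.imread("pics/t0.png")
cv2.imwrite("pics/t0c.png",cv2.resize(im[140:250,185:445],None,fx=3,fy=3,interpolation=cv2.INTER_CUBIC)) 
print("yellow top",atz("top",(248,200),.088),atz("top",(279,206),.06))
for n,p in dict(green=(337,161),white=(348,162),red=(368,166),blue=(381,168)).items(): print(n,atz("top",p,.10))
print("slot",atz("top",(355.8,168.5),.015),atz("side",(348.4,216.2),.015))
m=vision.camera_model("wrist");o=telemetry.get_obs()
from scipy.spatial.transform import Rotation as Ro
R=np.array(m["R"]);c=-R.T@np.array(m["t"]);T=Ro.from_rotvec(o["eef_rot"]).as_matrix()
print("cam in tool",T.T@(c-o["ee_pos"]),"cam axes in tool\n",(R@T).round(3),np.array(m["K"]).round(1)); print("tool axes\n",T.round(3))
E
```

```text
yellow top [0.4429959  0.27493167 0.088     ] [0.42721687 0.19955266 0.06      ]
green [0.53603652 0.04651456 0.1       ]
white [0.5328656  0.01873758 0.1       ]
red [ 0.52153914 -0.03158771  0.1       ]
blue [ 0.51571076 -0.06432298  0.1       ]
slot [ 0.52800292 -0.00859999  0.015     ] [0.52360346 0.04271441 0.015     ]
cam in tool [ 0.07445131 -0.00104681 -0.16545789] cam axes in tool
 [[-0.     1.     0.001]
 [-0.967 -0.    -0.255]
 [-0.255 -0.001  0.967]] [[312.8   0.  318.6]
 [  0.  312.8 200.8]
 [  0.    0.    1. ]]
tool axes
 [[-0.898  0.44   0.   ]
 [ 0.44   0.898  0.   ]
 [-0.     0.    -1.   ]]
```

View pics/t0c.png

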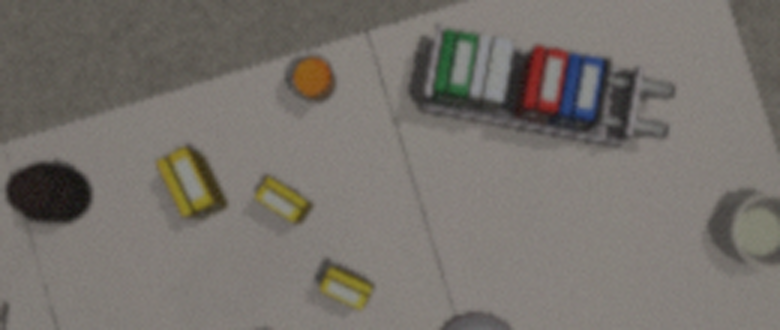

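```bash
python3 -m pendant '[{"tx":-4,"ty":-2,"tz":0.3,"spin":0.1},{"tx":-8,"ty":-4,"tz":0.6,"spin":0.2},{"tx":-12,"ty":-6,"tz":0.9,"spin":0.3},{"tx":-16,"ty":-8,"tz":1.2,"spin":0.4},{"tx":-20,"ty":-9.6,"tz":1.5,"spin":0.5},{"tx":-24,"ty":-11.5,"tz":1.8,"spin":0.6},{"tx":-27.7,"ty":-13.3,"tz":2,"spin":0.71},{"tx":-27.7,"ty":-13.3,"tz":2,"spin":0.71},{"tx":-27.7,"ty":-13.3,"tz":2,"spin":0.71},{"tx":-27.7,"ty":-13.3,"tz":2,"spin":0.71}]' 1
python3 - <<'E'
from h import *
from scipy.spatial.transform import Rotation as Ro
save("wrist","w1");m=vision.camera_model("wrist");o=telemetry.get_obs();T=Ro.from_rotvec(o["eef_rot"]).as_matrix()
print(T.round(3))
for q in vision.silhouettes("wrist","box_yellow"):
    p=q["pixels"];print(q["at"],q["confidence"],p.sum())
    c=cv2.approxPolyDP(cv2.convexHull(np.argwhere(p)[:,::-1].astype(np.int32)),5,True)[:,0];print(c.tolist())
E
```

```text
clock: 2.05
ee_pos: [0.4426, 0.2758, 0.1996]
eef_rot: [-1.727, -2.624, -0.001]
contact_force: [0.6, 1.5, 0.2]
gripper_width: 0.995
gripper_force: 0.0
[[-0.396  0.918 -0.   ]
 [ 0.918  0.396  0.   ]
 [ 0.     0.    -1.   ]]
[319.5, 191.8] 0.91 2555
[[347, 209], [293, 213], [289, 184], [295, 171], [340, 167], [348, 183]]
[278.2, 245.1] 0.87 1602
[[291, 218], [300, 231], [297, 251], [264, 272], [253, 258], [260, 239]]
[185.6, 257.7] 0.7 518
[[214, 233], [171, 281], [167, 273]]
```

View pics/w1.png

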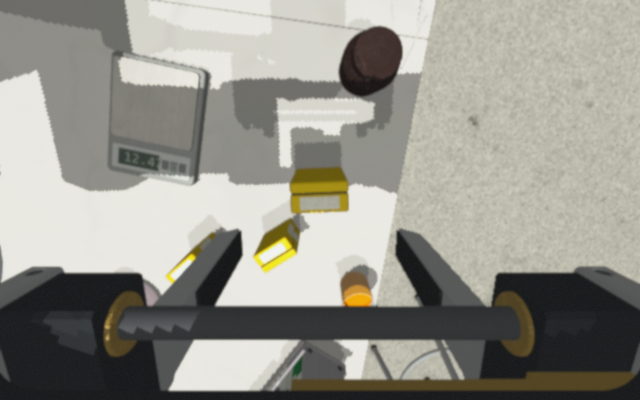

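The box is centred near (320,190): top face with white label over rows ~192-212, its camera-side face over rows 168-192. Dark bottle at (370,60), beaker at (357,290).

```bash
python3 - <<'E'
from h import *
from scipy.optimize import least_squares
im=cv2.imread("pics/w1.png")
q=vision.silhouettes("wrist","box_yellow")[0];p=q["pixels"].astype(np.uint8)
hsv=cv2.cvtColor(im,cv2.COLOR_BGR2HSV)
crop=cv2.resize(im[150:230,270:370],None,fx=6,fy=6,interpolation=cv2.INTER_CUBIC);
hull=cv2.convexHull(np.argwhere(p)[:,::-1].astype(np.int32))[:,0].astype(float)
def corners(x,y,a,h=.088):
    c,s=np.cos(a),np.sin(a)
    return np.array([[x+u*c-v*s,y+u*s+v*c,z] for u in(-.027,.027) for v in(-.015,.015) for z in(0,h)])
def mask(v):
    P=np.array([proj("wrist",X) for X in corners(*v)])
    return cv2.convexHull(P.astype(np.float32))
def cost(v):
    h=mask(v);d=[cv2.pointPolygonTest(h,(float(a),float(b)),True) for a,b in hull]
    hc=hull.astype(np.float32).reshape(-1,1,2)
    return d+[cv2.pointPolygonTest(hc,(float(a),float(b)),True) for a,b in h[:,0]]
b=min((least_squares(cost,[.443+dx,.275+dy,.40],diff_step=1e-3,x_scale=[.01,.01,.1]) for dx in(-.01,.01) for dy in(-.01,.01)),key=lambda s:s.cost)
print(b.x,b.cost,np.round(b.fun,1))
P=np.array([proj("wrist",X) for X in corners(*b.x)]);print(P.round(0).tolist())
for a in P: cv2.circle(crop,tuple(int(t) for t in (a-[270,150])*6),4,(255,0,255),-1)
cv2.imwrite("pics/w1c.png",crop)
E
```

```text
[0.44017156 0.27918422 0.46350937] 22.553543000867524 [ 0.8  1.8  1.2  0.4 -0.   0.2  1.1  0.6 -0.2  0.6  0.9  1.2  1.5  0.6
 -0.3 -0.3  1.8  0.8  0.7 -0.  -2.8 -2.5 -1.5 -2.4 -2.2 -1.1]
[[297.0, 192.0], [291.0, 214.0], [295.0, 168.0], [288.0, 182.0], [342.0, 190.0], [349.0, 211.0], [341.0, 165.0], [348.0, 179.0]]
```

View pics/w1c.png

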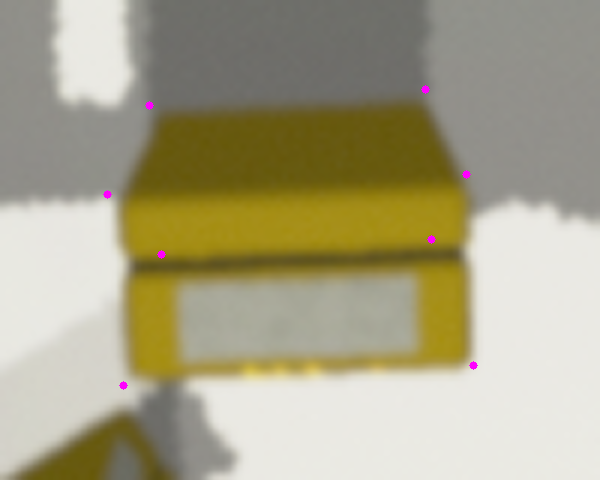

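```bash
python3 -m pendant '[{"tx":0.4,"tz":1,"spin":-0.05},{"tx":0.4,"tz":4,"spin":-0.05},{"tx":0.4,"tz":7,"spin":-0.05},{"tx":0.4,"tz":10,"spin":-0.05},{"tx":0.4,"tz":12.5,"spin":-0.05},{"tx":0.4,"tz":14,"spin":-0.05},{"tx":0.4,"tz":14.4,"spin":-0.05},{"tx":0.4,"tz":14.4,"spin":-0.05},{"tx":0.4,"tz":14.4,"spin":-0.05},{"tx":0.4,"tz":14.4,"spin":-0.05}]' 1
python3 -m pendant '[{},{},{},{},{},{},{},{},{},{}]' 0.3 4
```

```text
validation failed for argument at $[0]...
validation failed for argument at $[0]...
```

```bash
python3 -m pendant '[{"tx":0.4,"ty":0,"tz":1,"spin":-0.05},{"tx":0.4,"ty":0,"tz":4,"spin":-0.05},{"tx":0.4,"ty":0,"tz":7,"spin":-0.05},{"tx":0.4,"ty":0,"tz":10,"spin":-0.05},{"tx":0.4,"ty":0,"tz":12.5,"spin":-0.05},{"tx":0.4,"ty":0,"tz":14,"spin":-0.05},{"tx":0.4,"ty":0,"tz":14.4,"spin":-0.05},{"tx":0.4,"ty":0,"tz":14.4,"spin":-0.05},{"tx":0.4,"ty":0,"tz":14.4,"spin":-0.05},{"tx":0.4,"ty":0,"tz":14.4,"spin":-0.05}]' 1
python3 -m pendant '[{"tx":0,"ty":0,"tz":0,"spin":0},{"tx":0,"ty":0,"tz":0,"spin":0},{"tx":0,"ty":0,"tz":0,"spin":0},{"tx":0,"ty":0,"tz":0,"spin":0},{"tx":0,"ty":0,"tz":0,"spin":0},{"tx":0,"ty":0,"tz":0,"spin":0},{"tx":0,"ty":0,"tz":0,"spin":0},{"tx":0,"ty":0,"tz":0,"spin":0},{"tx":0,"ty":0,"tz":0,"spin":0},{"tx":0,"ty":0,"tz":0,"spin":0}]' 0.3 4
```

```text
clock: 3.45
ee_pos: [0.4422, 0.2789, 0.0562]
eef_rot: [1.663, 2.664, 0.002]
contact_force: [0.7, -0.1, -0.4]
gripper_width: 1.004
gripper_force: 0.0
clock: 4.7
ee_pos: [0.4417, 0.2786, 0.0555]
eef_rot: [-1.663, -2.665, -0.0]
contact_force: [0.3, 0.3, 0.3]
gripper_width: 0.574
gripper_force: 4.0
```

```bash
python3 -m pendant '[{"tx":-0.4,"ty":0,"tz":-0.02,"spin":0},{"tx":-0.8,"ty":0,"tz":-0.05,"spin":0},{"tx":-1.2,"ty":0,"tz":-0.06,"spin":0},{"tx":-1.5,"ty":0,"tz":-0.06,"spin":0},{"tx":-1.8,"ty":0,"tz":-0.05,"spin":0},{"tx":-2.1,"ty":0,"tz":-0.01,"spin":0},{"tx":-2.4,"ty":0,"tz":0.04,"spin":0},{"tx":-2.7,"ty":0,"tz":0.09,"spin":0},{"tx":-2.7,"ty":0,"tz":0.09,"spin":0},{"tx":-2.7,"ty":0,"tz":0.09,"spin":0}]' 0.3 4
python3 - <<'E'
from h import *
save("wrist","w2")
im=save("side","s2")
for c in("wrist","side"):
  q=vision.silhouettes(c,"box_yellow")[0];p=q["pixels"]
  print(q["at"],q["confidence"],p.sum(),cv2.approxPolyDP(cv2.convexHull(np.argwhere(p)[:,::-1].astype(np.int32)),3,True)[:,0].tolist())
E
```

```text
clock: 5.95
ee_pos: [0.4538, 0.2542, 0.0548]
eef_rot: [1.663, 2.665, 0.0]
contact_force: [-0.4, 0.7, 3.3]
gripper_width: 0.576
gripper_force: 4.0
[224.9, 275.4] 0.73 148 [[265, 304], [217, 286], [224, 268], [231, 263]]
[305.2, 172.7] 0.9 310 [[308, 191], [296, 172], [297, 165], [303, 162], [310, 166]]
```

View pics/w2.png

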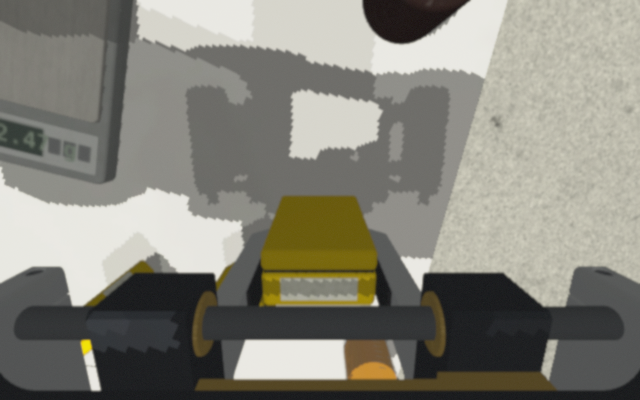

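```bash
python3 - <<'E'
from h import *
from scipy.spatial.transform import Rotation as Ro
o=telemetry.get_obs();T=Ro.from_rotvec(o["eef_rot"]).as_matrix();P=np.array(o["ee_pos"])
def pt(v,h,th,u,off=0,g=60):
    v+=off;h-=g;c,s=np.cos(th),np.sin(th)  # top leans to tool -x
    return P+T@np.array([v*c-h*s,u,-5-(h*c+v*s)])/np.array([1e3]*3)
for th in(0,10,15,20,25,30):
  print(th,[proj("wrist",pt(v,h,np.radians(th),27)).round(0).tolist()+proj("wrist",pt(v,h,np.radians(th),-27)).round(0).tolist() for v,h in((15,0),(15,88),(-15,88))], ((pt(-15,0,np.radians(th),0)[2])*1e3).round(1))
E
```

```text
0 [[357.0, 201.0, 283.0, 201.0], [381.0, 251.0, 262.0, 251.0], [377.0, 308.0, 265.0, 309.0]] -0.3
10 [[358.0, 189.0, 282.0, 189.0], [381.0, 263.0, 262.0, 263.0], [376.0, 313.0, 267.0, 313.0]] -2.0
15 [[359.0, 183.0, 282.0, 183.0], [381.0, 269.0, 262.0, 269.0], [375.0, 315.0, 268.0, 315.0]] -2.1
20 [[360.0, 177.0, 281.0, 177.0], [381.0, 275.0, 262.0, 275.0], [374.0, 316.0, 268.0, 316.0]] -1.8
25 [[361.0, 172.0, 280.0, 172.0], [381.0, 281.0, 262.0, 281.0], [373.0, 316.0, 269.0, 316.0]] -1.0
30 [[362.0, 166.0, 280.0, 166.0], [380.0, 286.0, 263.0, 287.0], [372.0, 316.0, 270.0, 316.0]] 0.2
```

The box stayed upright: its lower edge is at row 197 and the lid line at row 272, so it slid on the bench. I'll carry it to the rack, look there, and tilt it against the fixed end wall instead.

```bash
python3 -m pendant '[{"tx":0,"ty":0,"tz":-3,"spin":0},{"tx":0,"ty":0,"tz":-8,"spin":0},{"tx":-2,"ty":-0.5,"tz":-13,"spin":0.05},{"tx":-8,"ty":-2.3,"tz":-15,"spin":0.16},{"tx":-14,"ty":-4,"tz":-15,"spin":0.28},{"tx":-20,"ty":-5.7,"tz":-15,"spin":0.4},{"tx":-26,"ty":-7.4,"tz":-15,"spin":0.5},{"tx":-31,"ty":-8.8,"tz":-15,"spin":0.6},{"tx":-32.6,"ty":-9.3,"tz":-15,"spin":0.64},{"tx":-32.6,"ty":-9.3,"tz":-15,"spin":0.64}]' 0.3 20
python3 -m pendant '[{"tx":0,"ty":0,"tz":0,"spin":0},{"tx":0,"ty":0,"tz":0,"spin":0},{"tx":0,"ty":0,"tz":0,"spin":0},{"tx":0,"ty":0,"tz":0,"spin":0},{"tx":0,"ty":0,"tz":0,"spin":0},{"tx":0,"ty":0,"tz":0,"spin":0},{"tx":0,"ty":0,"tz":0,"spin":0},{"tx":0,"ty":0,"tz":0,"spin":0},{"tx":0,"ty":0,"tz":0,"spin":0},{"tx":0,"ty":0,"tz":0,"spin":0}]'
python3 - <<'E'
from h import *
im=save("wrist","w3");cv2.imwrite("pics/w3b.png",cv2.resize(im[:,:,::-1],(800,500),interpolation=cv2.INTER_CUBIC))
for n in("slot","rack","box_blue","box_green","box_white","box_red"):
    print(n,[(np.round(q["at"],1),round(q["confidence"],2)) for q in vision.spot_point("wrist",n)][:2])
E
```

```text
clock: 7.4
ee_pos: [0.5132, -0.0796, 0.2039]
eef_rot: [-2.417, -2.004, 0.0]
contact_force: [-0.4, -0.4, -1.4]
gripper_width: 0.574
gripper_force: 20.0
clock: 8.65
ee_pos: [0.5133, -0.0793, 0.2045]
eef_rot: [-2.417, -2.007, -0.0]
contact_force: [-0.2, -1.1, -0.9]
gripper_width: 0.573
gripper_force: 20.0
slot [(array([317.2, 125.6]), 0.88)]
rack [(array([311.7, 132.9]), 0.94)]
box_blue []
box_green [(array([318.8,  64.4]), 0.78)]
box_white [(array([319.4,  93.7]), 0.73)]
box_red [(array([317.1, 139.6]), 0.7)]
```

View pics/w3b.png

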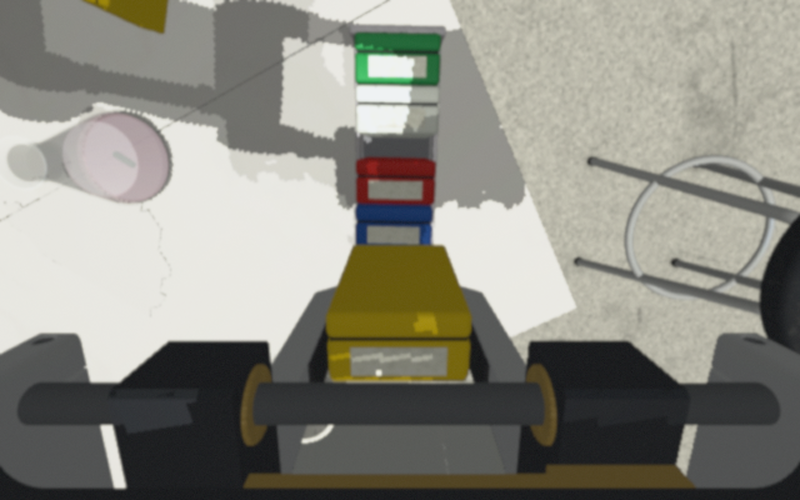

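The view shows the row from above, scaled 1.25: end wall at row ~28, green 33-84, white 84-132, gap 132-158, red 158-205, blue 205-245, all around columns 355-440. The yellow box hangs in the grip at (400,310).

```bash
python3 - <<'E'
from h import *
from scipy.spatial.transform import Rotation as Ro
im=cv2.imread("pics/w3.png").astype(int)
prof=im[15:200,300:304].mean(1)  # between label and edge
for i in range(0,185): print(i+15,prof[i].round().astype(int).tolist(),end="; ")
print()
for row in (35,60,75,100,130,158,170): print(row,im[row,278:292].tolist(),'|',im[row,342:358].tolist())
o=telemetry.get_obs();print(o["ee_pos"],Ro.from_rotvec(o["eef_rot"]).as_matrix().round(4).tolist())
for z in(.097,.1,.103,.106,.109):
  print(z,[np.round(atz("wrist",(318,rr),z)*1e3,1)[:2].tolist() for rr in(27,67,106,126,164)])
E
```

```text
15 [228, 233, 234]; 16 [227, 233, 234]; 17 [227, 232, 233]; 18 [219, 225, 226]; 19 [190, 197, 198]; 20 [154, 157, 158]; 21 [138, 139, 140]; 22 [137, 137, 138]; 23 [136, 136, 137]; 24 [128, 130, 129]; 25 [107, 117, 106]; 26 [78, 102, 72]; 27 [59, 98, 45]; 28 [55, 100, 36]; 29 [56, 102, 36]; 30 [57, 103, 36]; 31 [57, 104, 36]; 32 [58, 104, 37]; 33 [56, 103, 36]; 34 [57, 104, 36]; 35 [58, 103, 36]; 36 [57, 104, 36]; 37 [59, 108, 36]; 38 [63, 119, 39]; 39 [65, 118, 42]; 40 [64, 101, 51]; 41 [65, 96, 55]; 42 [79, 124, 62]; 43 [126, 169, 112]; 44 [191, 216, 181]; 45 [229, 236, 224]; 46 [239, 241, 236]; 47 [240, 242, 239]; 48 [240, 242, 239]; 49 [240, 242, 239]; 50 [239, 242, 239]; 51 [239, 242, 239]; 52 [239, 242, 239]; 53 [239, 242, 239]; 54 [240, 242, 239]; 55 [240, 242, 239]; 56 [240, 242, 239]; 57 [240, 242, 239]; 58 [240, 242, 239]; 59 [239, 242, 238]; 60 [232, 238, 229]; 61 [198, 224, 187]; 62 [141, 203, 121]; 63 [108, 188, 77]; 64 [95, 174, 62]; 65 [80, 152, 49]; 66 [75, 128, 58]; 67 [113, 138, 114]; 68 [173, 187, 179]; 69 [218, 224, 219]; 70 [236, 237, 233]; 71 [242, 241, 238]; 72 
[... 5768 characters left out ...]
75, 175], [214, 220, 221], [226, 232, 232], [227, 233, 234], [228, 233, 234], [228, 233, 234], [227, 233, 234], [228, 234, 234], [228, 234, 234], [228, 234, 234], [227, 233, 234]]
[ 0.51331115 -0.07928932  0.20457502] [[0.184, 0.9829, 0.0], [0.9829, -0.184, 0.0001], [0.0001, 0.0, -1.0]]
0.097 [[538.3, 60.9], [532.9, 32.1], [527.3, 2.4], [524.3, -13.6], [518.3, -45.4]]
0.1 [[538.2, 60.2], [532.8, 31.7], [527.3, 2.3], [524.3, -13.5], [518.4, -45.0]]
0.103 [[538.0, 59.4], [532.8, 31.3], [527.3, 2.1], [524.3, -13.5], [518.5, -44.6]]
0.106 [[537.9, 58.6], [532.7, 30.8], [527.3, 2.0], [524.4, -13.4], [518.6, -44.2]]
0.109 [[537.8, 57.9], [532.6, 30.4], [527.2, 1.9], [524.4, -13.4], [518.7, -43.8]]
```

```bash
python3 -m pendant '[{"tx":4,"ty":0,"tz":0,"spin":0.01},{"tx":9,"ty":0,"tz":0,"spin":0.02},{"tx":14,"ty":-0.1,"tz":0,"spin":0.02},{"tx":16.8,"ty":-0.1,"tz":0,"spin":0.02},{"tx":16.8,"ty":-0.1,"tz":1,"spin":0.02},{"tx":16.8,"ty":-0.1,"tz":4,"spin":0.02},{"tx":16.8,"ty":-0.1,"tz":6.5,"spin":0.02},{"tx":16.8,"ty":-0.1,"tz":7.9,"spin":0.02},{"tx":16.8,"ty":-0.1,"tz":7.9,"spin":0.02},{"tx":16.8,"ty":-0.1,"tz":7.9,"spin":0.02}]' 0.3 20
python3 -m pendant '[{"tx":-0.6,"ty":0,"tz":0,"spin":0},{"tx":-0.9,"ty":0,"tz":0,"spin":0},{"tx":-1.2,"ty":0,"tz":0,"spin":0},{"tx":-1.5,"ty":0,"tz":0,"spin":0},{"tx":-1.8,"ty":0,"tz":0,"spin":0},{"tx":-2.1,"ty":0,"tz":0,"spin":0},{"tx":-2.4,"ty":0,"tz":0,"spin":0},{"tx":-2.7,"ty":0,"tz":0,"spin":0},{"tx":-2.7,"ty":0,"tz":0,"spin":0},{"tx":-2.7,"ty":0,"tz":0,"spin":0}]' 0.3 6
python3 - <<'E'
from h import *
im=save("wrist","w4")
prof=im[120:330,318:322].mean(1).astype(int)
print([(i+120,prof[i].tolist()) for i in range(0,210,3)])
E
```

```text
clock: 10.25
ee_pos: [0.544, 0.0856, 0.1264]
eef_rot: [2.437, 1.981, 0.002]
contact_force: [0.1, 0.8, -1.3]
gripper_width: 0.574
gripper_force: 20.0
clock: 11.5
ee_pos: [0.5374, 0.0592, 0.1254]
eef_rot: [-2.437, -1.983, 0.002]
contact_force: [0.1, 0.4, -0.1]
gripper_width: 0.574
gripper_force: 6.0
[(120, [107, 105, 101]), (123, [106, 106, 101]), (126, [106, 105, 101]), (129, [107, 106, 102]), (132, [106, 105, 101]), (135, [101, 101, 97]), (138, [102, 102, 97]), (141, [106, 105, 100]), (144, [106, 105, 100]), (147, [107, 106, 101]), (150, [106, 105, 101]), (153, [106, 106, 101]), (156, [107, 106, 101]), (159, [106, 105, 100]), (162, [106, 103, 92]), (165, [105, 90, 22]), (168, [104, 89, 12]), (171, [105, 90, 13]), (174, [105, 90, 11]), (177, [106, 91, 11]), (180, [107, 92, 12]), (183, [108, 92, 10]), (186, [108, 92, 11]), (189, [109, 92, 12]), (192, [109, 93, 13]), (195, [108, 92, 13]), (198, [109, 93, 12]), (201, [108, 93, 12]), (204, [109, 92, 14]), (207, [108, 92, 12]), (210, [106, 91, 11]), (213, [106, 90, 13]), (216, [105, 90, 12]), (219, [105, 90, 13]), (222, [104, 90, 10]), (225, [105, 91, 12]), (228, [105, 90, 13]), (231, [104, 90, 13]), (234, [105, 91, 12]), (237, [105, 91, 13]), (240, [105, 91, 15]), (243, [104, 90, 12]), (246, [105, 91, 10]), (249, [105, 90, 14]), (252, [105, 91, 12]), (255, [112, 97, 14]), (258, [114, 99, 15]), (261, [111, 96, 13]), (264, [111, 95, 15]), (267, [109, 94, 13]), (270, [97, 84, 14]), (273, [98, 85, 18]), (276, [115, 100, 24]), (279, [112, 111, 98]), (282, [124, 124, 114]), (285, [146, 147, 134]), (288, [117, 117, 107]), (291, [117, 118, 109]), (294, [118, 116, 101]), (297, [165, 160, 128]), (300, [235, 239, 233]), (303, [234, 238, 234]), (306, [129, 135, 127]), (309, [44, 46, 46]), (312, [45, 47, 48]), (315, [45, 47, 48]), (318, [47, 49, 50]), (321, [48, 50, 50]), (324, [48, 50, 51]), (327, [49, 49, 51])]
```

View pics/w4.png

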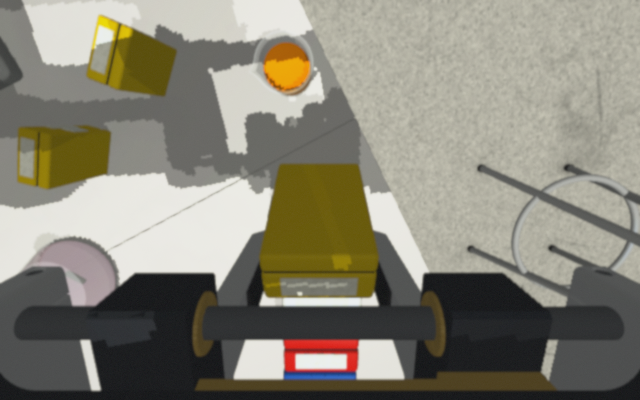

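The box is now tilted: lower edge at row 163, top face at rows 254-298, and red shows in the row behind it. I'll fit the tilt and any slip in the grip.

```bash
cat > fit.py <<'E'
from h import *
from scipy.spatial.transform import Rotation as Ro
from scipy.optimize import least_squares
def fit(rows,wb,wt):
    o=telemetry.get_obs();T=Ro.from_rotvec(o["eef_rot"]).as_matrix();P=np.array(o["ee_pos"])
    def pt(v,h,th,u,ox,oz):
        c,s=np.cos(th),np.sin(th); h-=44
        return P+T@np.array([ox+v*c-h*s,u,oz-(h*c+v*s)])/1e3  # ox,oz: box centre in tool
    def f(q):
        th,ox,oz=q;A=[proj("wrist",pt(v,h,th,0,ox,oz))[1] for v,h in((15,0),(14.1,87.1),(-14.1,87.1))]
        w=[proj("wrist",pt(v,h,th,27,ox,oz))[0]-proj("wrist",pt(v,h,th,-27,ox,oz))[0] for v,h in((15,0),(14.1,87.1))]
        return np.r_[np.array(A)-rows,(np.array(w)-[wb,wt])*.7]
    s=least_squares(f,[.2,3,11],x_scale=[.1,3,3]);th,ox,oz=s.x
    print("tilt",np.degrees(th),"centre in tool x,z",ox,oz,"res",s.fun.round(1))
    for n,(v,h) in dict(lowminus=(-15,0),lowplus=(15,0),topminus=(-15,88)).items():
        c,ss=np.cos(th),np.sin(th);hh=h-44;print(n,round(ox+v*c-hh*ss,1),round(oz-(hh*c+v*ss),1))
    return s.x
E
python3 - <<'E'
from fit import *
fit([163.5,254,298.5],358.5-279.5,377-262)
fit([196,250,303],(445-355)/1.25,(470-327)/1.25)
E
```

```text
tilt 19.720157117509775 centre in tool x,z 13.205696206359603 12.08574445823111 res [ 1.   1.7 -2.6 -0.2  2. ]
lowminus 13.9 58.6
lowplus 42.2 48.4
topminus -15.8 -24.3
tilt 2.549931282677288 centre in tool x,z 0.427630513509933 14.601033249476856 res [ 0.3  0.6 -0.9  1.   0.3]
lowminus -12.6 59.2
lowplus 17.4 57.9
topminus -16.5 -28.7
```

```bash
python3 -m pendant '[{"tx":0,"ty":0,"tz":0,"spin":0},{"tx":0,"ty":0,"tz":-1.5,"spin":0},{"tx":0,"ty":0,"tz":-4.5,"spin":0},{"tx":-2,"ty":0,"tz":-4.5,"spin":0},{"tx":-4,"ty":0,"tz":-4.5,"spin":0},{"tx":-6,"ty":0,"tz":-4.5,"spin":0},{"tx":-8,"ty":0,"tz":-4.5,"spin":0},{"tx":-8.4,"ty":0,"tz":-4.5,"spin":0},{"tx":-8.4,"ty":0,"tz":-4.5,"spin":0},{"tx":-8.4,"ty":0,"tz":-4.5,"spin":0}]' 0.3 16
python3 - <<'E'
from h import *
im=save("wrist","w5");cv2.imwrite("pics/w5c.png",cv2.resize(im[0:310,220:420,::-1],None,fx=1.9,fy=1.9,interpolation=cv2.INTER_CUBIC))
prof=im[80:310,300:304].mean(1).astype(int)
print([(i+80,prof[i].tolist()) for i in range(0,230,2)])
E
```

```text
clock: 12.8
ee_pos: [0.5206, -0.0223, 0.1704]
eef_rot: [-2.436, -1.983, -0.0]
contact_force: [-0.4, -0.2, -1.7]
gripper_width: 0.575
gripper_force: 16.0
[(80, [210, 209, 200]), (82, [158, 157, 151]), (84, [115, 114, 111]), (86, [113, 113, 110]), (88, [112, 112, 108]), (90, [115, 114, 111]), (92, [159, 157, 156]), (94, [224, 223, 222]), (96, [237, 236, 236]), (98, [232, 233, 232]), (100, [146, 151, 147]), (102, [54, 128, 73]), (104, [58, 171, 92]), (106, [67, 186, 103]), (108, [71, 191, 106]), (110, [74, 194, 109]), (112, [71, 182, 103]), (114, [51, 139, 77]), (116, [34, 76, 46]), (118, [30, 59, 38]), (120, [57, 85, 61]), (122, [113, 119, 105]), (124, [125, 125, 115]), (126, [125, 125, 114]), (128, [123, 124, 114]), (130, [124, 124, 113]), (132, [126, 126, 115]), (134, [125, 126, 114]), (136, [124, 125, 114]), (138, [92, 108, 89]), (140, [38, 93, 53]), (142, [43, 89, 54]), (144, [104, 112, 101]), (146, [146, 150, 140]), (148, [161, 165, 154]), (150, [154, 157, 147]), (152, [128, 131, 123]), (154, [122, 124, 117]), (156, [117, 120, 112]), (158, [86, 89, 84]), (160, [77, 79, 74]), (162,
[... 956 characters left out ...]
94, 15]), (250, [109, 94, 13]), (252, [109, 94, 14]), (254, [114, 99, 16]), (256, [119, 104, 17]), (258, [118, 102, 15]), (260, [116, 100, 13]), (262, [114, 98, 12]), (264, [114, 98, 14]), (266, [113, 98, 15]), (268, [112, 97, 13]), (270, [101, 87, 16]), (272, [77, 67, 21]), (274, [116, 101, 22]), (276, [119, 103, 26]), (278, [117, 111, 85]), (280, [118, 118, 108]), (282, [129, 130, 118]), (284, [141, 142, 130]), (286, [138, 139, 127]), (288, [124, 125, 114]), (290, [122, 123, 113]), (292, [123, 123, 114]), (294, [123, 122, 108]), (296, [129, 117, 69]), (298, [178, 173, 159]), (300, [201, 204, 198]), (302, [200, 205, 198]), (304, [186, 190, 184]), (306, [105, 108, 104]), (308, [46, 48, 49])]
```

View pics/w5c.png

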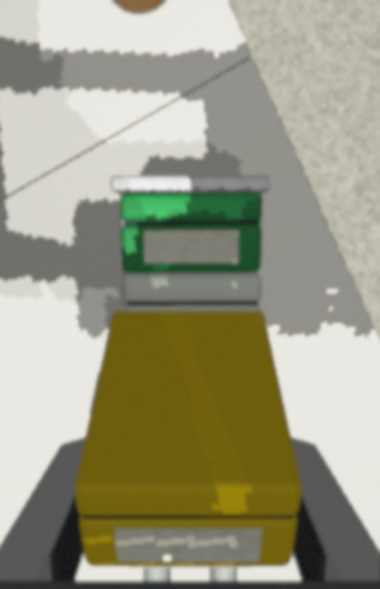

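The tilt has held: the lower edge is at crop row 310, with the end wall at row 183 and green and white behind. I'll lower the corner into the gap.

```bash
python3 -m pendant '[{"tx":0,"ty":0,"tz":0.5,"spin":0},{"tx":0,"ty":0,"tz":1,"spin":0},{"tx":0,"ty":0,"tz":1.2,"spin":0},{"tx":0,"ty":0,"tz":1.3,"spin":0},{"tx":0,"ty":0,"tz":1.4,"spin":0},{"tx":0,"ty":0,"tz":1.5,"spin":0},{"tx":0,"ty":0,"tz":1.6,"spin":0},{"tx":0,"ty":0,"tz":1.7,"spin":0},{"tx":0,"ty":0,"tz":1.7,"spin":0},{"tx":0,"ty":0,"tz":1.7,"spin":0}]' 0.3 16
```

```text
clock: 14.1
ee_pos: [0.5207, -0.0226, 0.1536]
eef_rot: [-2.437, -1.982, -0.0]
contact_force: [-0.2, -0.1, -1.0]
gripper_width: 0.575
gripper_force: 16.0
```

```bash
python3 -m pendant '[{"tx":0,"ty":0,"tz":0.05,"spin":0},{"tx":0,"ty":0,"tz":0.1,"spin":0},{"tx":0,"ty":0,"tz":0.15,"spin":0},{"tx":0,"ty":0,"tz":0.2,"spin":0},{"tx":0,"ty":0,"tz":0.25,"spin":0},{"tx":0,"ty":0,"tz":0.3,"spin":0},{"tx":0,"ty":0,"tz":0.3,"spin":0},{"tx":0,"ty":0,"tz":0.3,"spin":0},{"tx":0,"ty":0,"tz":0.3,"spin":0},{"tx":0,"ty":0,"tz":0.3,"spin":0}]' 0.3 16
python3 -c "
from cell import telemetry as t
o=t.get_obs();print(o['contact_force'],o['wrist_torque'])"
```

```text
clock: 15.35
ee_pos: [0.5208, -0.0235, 0.1523]
eef_rot: [2.435, 1.982, -0.0]
contact_force: [-2.7, -2.0, 9.9]
gripper_width: 0.574
gripper_force: 16.0
[-2.74720356 -1.96914226  9.93845001] [-0.22675527  0.75747718  0.02740451]
```

```bash
python3 -m pendant '[{"tx":-0.1,"ty":0,"tz":0,"spin":0},{"tx":-0.2,"ty":0,"tz":0.02,"spin":0},{"tx":-0.3,"ty":0,"tz":0.06,"spin":0},{"tx":-0.4,"ty":0,"tz":0.1,"spin":0},{"tx":-0.5,"ty":0,"tz":0.14,"spin":0},{"tx":-0.6,"ty":0,"tz":0.18,"spin":0},{"tx":-0.7,"ty":0,"tz":0.22,"spin":0},{"tx":-0.8,"ty":0,"tz":0.25,"spin":0},{"tx":-0.8,"ty":0,"tz":0.25,"spin":0},{"tx":-0.8,"ty":0,"tz":0.25,"spin":0}]' 0.3 16
python3 -c "
from cell import telemetry as t
o=t.get_obs();print(o['contact_force'],o['wrist_torque'])"
```

```text
clock: 16.6
ee_pos: [0.5204, -0.031, 0.1495]
eef_rot: [2.435, 1.981, 0.003]
contact_force: [0.3, -0.6, 6.7]
gripper_width: 0.572
gripper_force: 16.0
[ 0.29614252 -0.58394754  6.73685492] [-0.01945595  0.17588511  0.0024332 ]
```

```bash
python3 -m pendant '[{"tx":-0.1,"ty":0,"tz":0.03,"spin":0},{"tx":-0.2,"ty":0,"tz":0.06,"spin":0},{"tx":-0.3,"ty":0,"tz":0.1,"spin":0},{"tx":-0.4,"ty":-0.05,"tz":0.14,"spin":0},{"tx":-0.5,"ty":-0.05,"tz":0.18,"spin":0},{"tx":-0.6,"ty":-0.1,"tz":0.21,"spin":0},{"tx":-0.7,"ty":-0.1,"tz":0.24,"spin":0},{"tx":-0.8,"ty":-0.1,"tz":0.27,"spin":0},{"tx":-0.8,"ty":-0.1,"tz":0.27,"spin":0},{"tx":-0.8,"ty":-0.1,"tz":0.27,"spin":0}]' 0.3 16
python3 - <<'E'
from h import *
o=telemetry.get_obs();print(o['contact_force'],o['wrist_torque'])
im=save("wrist","w6");prof=im[80:310,300:304].mean(1).astype(int)
print([(i+80,prof[i].tolist()) for i in list(range(30,120,2))+list(range(168,226,3))])
save("side","s6")
E
```

```text
clock: 17.85
ee_pos: [0.5158, -0.0378, 0.1449]
eef_rot: [-2.436, -1.982, 0.001]
contact_force: [1.3, 1.8, -0.6]
gripper_width: 0.572
gripper_force: 16.0
[ 1.29497952  1.75545892 -0.62398139] [ 0.55244315 -0.14662258  0.05908311]
[(110, [239, 242, 239]), (112, [238, 241, 239]), (114, [196, 229, 208]), (116, [90, 198, 121]), (118, [60, 167, 92]), (120, [71, 126, 82]), (122, [125, 130, 120]), (124, [141, 144, 135]), (126, [140, 143, 135]), (128, [136, 139, 130]), (130, [126, 129, 121]), (132, [124, 126, 118]), (134, [121, 124, 116]), (136, [106, 109, 102]), (138, [61, 62, 59]), (140, [101, 103, 97]), (142, [125, 127, 119]), (144, [127, 128, 117]), (146, [126, 127, 116]), (148, [126, 126, 115]), (150, [124, 125, 113]), (152, [115, 109, 82]), (154, [112, 96, 25]), (156, [112, 96, 15]), (158, [112, 96, 15]), (160, [112, 96, 15]), (162, [110, 95, 12]), (164, [111, 96, 15]), (166, [111, 95, 14]), (168, [111, 96, 13]), (170, [111, 96, 14]), (172, [111, 96, 16]), (174, [112, 96, 15]), (176, [112, 96, 16]), (178, [111, 96, 13]), (180, [111, 96, 13]), (182, [112, 96, 16]), (184, [111, 95, 14]), (186, [111, 95, 12]), (188, [112, 95, 15]), (190, [111, 96, 14]), (192, [112, 96, 16]), (194, [112, 96, 15]), (196, [111, 95, 12]), (198, [111, 95, 13]), (248, [111, 95, 13]), (251, [110, 96, 13]), (254, [111, 96, 15]), (257, [112, 96, 14]), (260, [118, 102, 15]), (263, [121, 105, 18]), (266, [115, 99, 14]), (269, [113, 97, 12]), (272, [112, 97, 15]), (275, [94, 81, 19]), (278, [120, 104, 17]), (281, [117, 109, 75]), (284, [129, 130, 118]), (287, [151, 150, 138]), (290, [121, 122, 112]), (293, [122, 122, 113]), (296, [139, 130, 92]), (299, [199, 200, 192]), (302, [202, 207, 200]), (305, [155, 159, 154])]
```

```bash
python3 - <<'E'
from fit import *
im=cv2.imread("pics/w6.png").astype(int)
for r_ in(158,256): 
    y=(im[r_,:,2]-im[r_,:,0]>60); c=np.where(y[240:400])[0]+240; print(r_,c.min(),c.max()); 
w=lambda r_:(lambda c:c.max()-c.min()+1)(np.where((im[r_,:,2]-im[r_,:,0]>60)[240:400])[0])
fit([152.5,259,297],w(155),w(258))
s=cv2.imread("pics/s6.png");cv2.imwrite("pics/s6c.png",cv2.resize(s[140:270,280:420],None,fx=4.5,fy=4.5,interpolation=cv2.INTER_CUBIC))
print(atz("wrist",(318,120),.098),atz("wrist",(318,152.5),.098))
E
```

```text
158 277 360
256 260 377
tilt 25.890853348179174 centre in tool x,z 18.04135173161428 7.388952666620321 res [ 0.7  0.9 -1.5  0.4  1. ]
lowminus 23.8 53.5
lowplus 50.7 40.4
topminus -14.7 -25.6
[0.52912469 0.03266425 0.098     ] [0.5247898  0.01187892 0.098     ]
```

View pics/s6c.png

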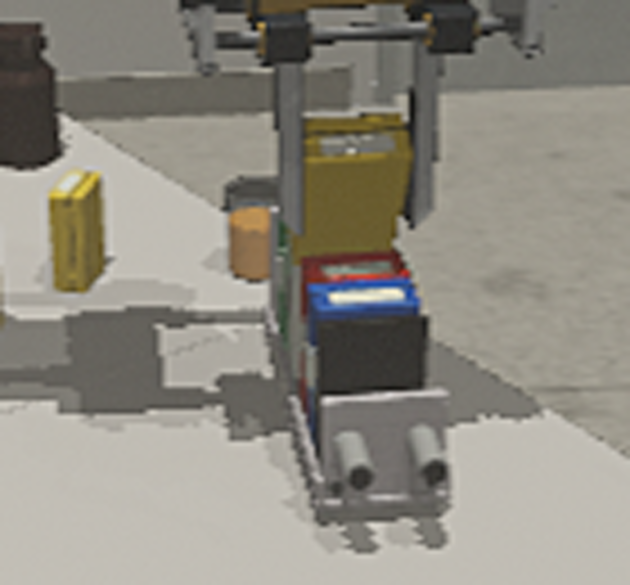

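The side crop shows the box held tilted over red at about (350,190), with red and blue still close behind the pusher plate. The box turned in the grip instead of moving red, because I hold it too high. I'll lean it against the outside of the end wall, regrip lower, and try again.

```bash
python3 - <<'E'
from h import *
# beaker from top picture at start, and rack y/x of it
s=np.array([.5229,-.0126]);ey=np.array([.2017,.9796]);ex=np.array([.9796,-.2017])
for n,p,z in(("beaker",(288,166),.055),):
    X=atz("top",p,z);print(n,X,"rack y",1e3*(X[:2]-s)@ey+11,"x",1e3*(X[:2]-s)@ex)
vision.grab_frame("top")
for q in vision.look_for("top","beaker")[:2]:
    X=atz("top",q["at"],.04);print(q,"rack y",1e3*(X[:2]-s)@ey+11,"x",1e3*(X[:2]-s)@ex)
E
python3 -m pendant '[{"tx":0,"ty":0,"tz":0,"spin":0},{"tx":0.1,"ty":0,"tz":-1,"spin":0},{"tx":0.1,"ty":0.1,"tz":-4,"spin":0},{"tx":2,"ty":0.1,"tz":-5,"spin":0},{"tx":6,"ty":0.1,"tz":-5,"spin":0},{"tx":10,"ty":0.1,"tz":-5,"spin":0},{"tx":12.5,"ty":0.15,"tz":-5,"spin":0},{"tx":12.5,"ty":0.15,"tz":-5,"spin":0},{"tx":12.5,"ty":0.15,"tz":-5,"spin":0},{"tx":12.5,"ty":0.15,"tz":-5,"spin":0}]' 0.3 28
```

```text
beaker [0.53296599 0.17467998 0.055     ] rack y 196.4897803461991 x -27.913732084001815
{'at': [357.7, 175.2], 'confidence': 0.72} rack y 9.371302459733108 x -16.734019108253733
{'at': [290.8, 163.2], 'confidence': 0.49} rack y 192.2511623190958 x -17.1025173838738
clock: 19.3
ee_pos: [0.543, 0.0832, 0.1953]
eef_rot: [2.438, 1.981, -0.001]
contact_force: [-0.0, -0.1, -1.5]
gripper_width: 0.574
gripper_force: 28.0
```

```bash
cat >> fit.py <<'E'
def auto(name):
    im=save("wrist",name).astype(int)
    y=(im[:,:,0]-im[:,:,2]>60)
    col=y[:,296:304].mean(1)>.5
    rows=np.where(col[100:300])[0]+100; b=rows.min()
    g=im[:,296:304,0].mean(1); k=np.arange(235,268); e=k[np.argmax(np.convolve(g,[1,1,0,-1,-1],'same')[k])]
    w=lambda r_:(lambda c:c.max()-c.min()+1)(np.where(y[r_,240:400])[0])
    last=rows.max()
    print("rows",b,e,last,w(b+3),w(e))
    return fit([b-.5,e,last+1.5],w(b+3),w(e))
E
python3 -c "
from fit import *
auto('w7')"
```

```text
rows 100 260 299 35 120
tilt 42.994070399238026 centre in tool x,z 31.99047305095021 -0.38040532430318047 res [ 18.5   1.7 -18.3  40.9   3.5]
lowminus 51.0 42.0
lowplus 73.0 21.6
topminus -9.0 -22.3
```

```bash
python3 - <<'E'
import re
s=open("fit.py").read()
s=s.replace("rows=np.where(col[100:300])[0]+100; b=rows.min()","b=220\n    while col[b-1]: b-=1\n    rows=np.where(col[100:305])[0]+100")
s=s.replace("np.where(y[r_,240:400])[0]","np.where(y[r_,250:390])[0]")
open("fit.py","w").write(s)
E
python3 -c "
from fit import *
auto('w8')
im=cv2.imread('pics/w8.png')[:,:,::-1];print([(i,im[i,298:302].mean(0).astype(int).tolist()) for i in list(range(95,165,4))+list(range(250,306,2))])"
```

```text
rows 154 260 303 82 120
tilt 24.710915460000358 centre in tool x,z 17.425549883293588 4.051905503566035 res [ 2.2  2.7 -4.7  1.   3.1]
lowminus 22.2 50.3
lowplus 49.4 37.8
topminus -14.6 -29.6
[(95, [235, 152, 10]), (99, [235, 151, 10]), (103, [235, 150, 10]), (107, [235, 148, 10]), (111, [192, 111, 10]), (115, [128, 73, 10]), (119, [128, 74, 10]), (123, [132, 117, 104]), (127, [113, 112, 108]), (131, [104, 104, 99]), (135, [104, 104, 99]), (139, [104, 103, 99]), (143, [104, 104, 98]), (147, [118, 118, 112]), (151, [136, 134, 124]), (155, [106, 91, 17]), (159, [105, 91, 14]), (163, [105, 91, 15]), (250, [105, 90, 13]), (252, [106, 91, 16]), (254, [106, 90, 13]), (256, [106, 91, 15]), (258, [107, 92, 15]), (260, [111, 97, 17]), (262, [115, 100, 17]), (264, [113, 98, 17]), (266, [110, 94, 16]), (268, [108, 93, 14]), (270, [107, 92, 14]), (272, [106, 91, 14]), (274, [96, 83, 15]), (276, [98, 85, 18]), (278, [114, 98, 17]), (280, [112, 100, 45]), (282, [113, 110, 93]), (284, [122, 122, 112]), (286, [143, 143, 131]), (288, [120, 120, 110]), (290, [114, 115, 105]), (292, [115, 116, 107]), (294, [116, 116, 106]), (296, [124, 112, 74]), (298, [100, 65, 23]), (300, [84, 21, 17]), (302, [83, 18, 16]), (304, [79, 24, 22])]
```

```bash
python3 -m pendant '[{"tx":0,"ty":0,"tz":4,"spin":0},{"tx":0,"ty":0,"tz":8,"spin":0},{"tx":0,"ty":0,"tz":11,"spin":0},{"tx":0,"ty":0,"tz":13,"spin":0},{"tx":0,"ty":0,"tz":13.6,"spin":0},{"tx":0,"ty":0,"tz":14,"spin":0},{"tx":-0.1,"ty":0,"tz":14.1,"spin":0},{"tx":-0.2,"ty":0,"tz":14.1,"spin":0},{"tx":-0.2,"ty":0,"tz":14.1,"spin":0},{"tx":-0.2,"ty":0,"tz":14.1,"spin":0}]'
python3 -c "
from fit import *
auto('w9')"
```

```text
clock: 20.65
ee_pos: [0.5431, 0.082, 0.0547]
eef_rot: [2.437, 1.982, 0.001]
contact_force: [-0.5, 0.3, -2.5]
gripper_width: 0.573
gripper_force: 28.0
rows 154 260 280 82 120
tilt 28.636089470776927 centre in tool x,z 17.624150352442655 16.265207461645307 res [-3.1 -3.7  6.6 -1.5 -4.5]
lowminus 25.5 62.1
lowplus 51.9 47.7
topminus -16.6 -15.2
```

```bash
python3 -m pendant '[{"tx":-0.1,"ty":0,"tz":0.05,"spin":0},{"tx":-0.1,"ty":0,"tz":0.1,"spin":0},{"tx":-0.1,"ty":0,"tz":0.15,"spin":0},{"tx":-0.1,"ty":0,"tz":0.15,"spin":0},{"tx":-0.1,"ty":0,"tz":0.15,"spin":0},{"tx":-0.1,"ty":0,"tz":0.15,"spin":0},{"tx":-0.1,"ty":0,"tz":0.15,"spin":0},{"tx":-0.1,"ty":0,"tz":0.15,"spin":0},{"tx":-0.1,"ty":0,"tz":0.15,"spin":0},{"tx":-0.1,"ty":0,"tz":0.15,"spin":0}]'
python3 -m pendant '[{"tx":0,"ty":0,"tz":0,"spin":0},{"tx":0,"ty":0,"tz":0,"spin":0},{"tx":0,"ty":0,"tz":0,"spin":0},{"tx":0,"ty":0,"tz":0,"spin":0},{"tx":0,"ty":0,"tz":0,"spin":0},{"tx":0,"ty":0,"tz":0,"spin":0},{"tx":0,"ty":0,"tz":0,"spin":0},{"tx":0,"ty":0,"tz":0,"spin":0},{"tx":0,"ty":0,"tz":0,"spin":0},{"tx":0,"ty":0,"tz":0,"spin":0}]' 0.85
python3 -c "
from fit import *
auto('w10')
im=cv2.imread('pics/w10.png')[:,:,::-1];print([(i,im[i,298:302].mean(0).astype(int).tolist()) for i in list(range(140,165,2))+list(range(240,310,2))])"
```

```text
clock: 21.95
ee_pos: [0.5427, 0.081, 0.0529]
eef_rot: [-2.437, -1.982, -0.0]
contact_force: [0.6, 0.1, -1.1]
gripper_width: 0.571
gripper_force: 28.0
clock: 23.2
ee_pos: [0.5427, 0.081, 0.0529]
eef_rot: [-2.437, -1.982, -0.0]
contact_force: [-0.7, -0.0, 0.2]
gripper_width: 0.851
gripper_force: 0.0
rows 154 259 278 82 115
tilt 29.877359109187367 centre in tool x,z 16.520474970667685 21.199246950848032 res [-3.1 -3.2  6.1 -2.5 -3.8]
lowminus 25.4 66.8
lowplus 51.4 51.9
topminus -18.4 -9.5
[(140, [104, 103, 99]), (142, [103, 103, 98]), (144, [103, 102, 99]), (146, [104, 103, 99]), (148, [104, 103, 99]), (150, [103, 102, 97]), (152, [102, 96, 76]), (154, [105, 91, 27]), (156, [105, 90, 11]), (158, [106, 91, 15]), (160, [106, 91, 14]), (162, [106, 91, 14]), (164, [107, 91, 15]), (240, [106, 91, 13]), (242, [106, 91, 15]), (244, [106, 91, 13]), (246, [107, 92, 15]), (248, [106, 90, 13]), (250, [106, 91, 15]), (252, [106, 91, 14]), (254, [106, 91, 14]), (256, [106, 91, 14]), (258, [109, 94, 14]), (260, [114, 99, 16]), (262, [115, 100, 18]), (264, [110, 95, 14]), (266, [108, 93, 10]), (268, [107, 93, 14]), (270, [106, 92, 15]), (272, [98, 85, 13]), (274, [90, 79, 19]), (276, [112, 98, 18]), (278, [117, 104, 51]), (280, [139, 137, 118]), (282, [132, 133, 121]), (284, [116, 116, 106]), (286, [114, 115, 105]), (288, [120, 121, 111]), (290, [117, 119, 109]), (292, [114, 114, 100]), (294, [105, 97, 66]), (296, [84, 80, 76]), (298, [80, 79, 79]), (300, [80, 79, 79]), (302, [80, 79, 79]), (304, [76, 75, 75]), (306, [53, 53, 54]), (308, [43, 44, 45])]
```

```bash
python3 -m pendant '[{"tx":1.5,"ty":0,"tz":0,"spin":0},{"tx":2.8,"ty":0,"tz":0,"spin":0},{"tx":2.8,"ty":0,"tz":1,"spin":0},{"tx":2.8,"ty":0,"tz":2,"spin":0},{"tx":2.8,"ty":0,"tz":2.5,"spin":0},{"tx":2.8,"ty":0,"tz":2.75,"spin":0},{"tx":2.8,"ty":0,"tz":2.75,"spin":0},{"tx":2.8,"ty":0,"tz":2.75,"spin":0},{"tx":2.8,"ty":0,"tz":2.75,"spin":0},{"tx":2.8,"ty":0,"tz":2.75,"spin":0}]'
python3 -m pendant '[{"tx":0,"ty":0,"tz":0,"spin":0},{"tx":0,"ty":0,"tz":0,"spin":0},{"tx":0,"ty":0,"tz":0,"spin":0},{"tx":0,"ty":0,"tz":0,"spin":0},{"tx":0,"ty":0,"tz":0,"spin":0},{"tx":0,"ty":0,"tz":0,"spin":0},{"tx":0,"ty":0,"tz":0,"spin":0},{"tx":0,"ty":0,"tz":0,"spin":0},{"tx":0,"ty":0,"tz":0,"spin":0},{"tx":0,"ty":0,"tz":0,"spin":0}]' 0.3 30
python3 -c "
from fit import *
im=save('wrist','w11');print([(i,im[i,298:302].mean(0).astype(int).tolist()) for i in range(100,310,2)])"
```

```text
clock: 24.5
ee_pos: [0.5485, 0.1084, 0.0256]
eef_rot: [2.437, 1.982, 0.001]
contact_force: [1.0, -0.6, -0.0]
gripper_width: 0.856
gripper_force: 0.0
clock: 25.75
ee_pos: [0.5484, 0.1085, 0.0254]
eef_rot: [-2.437, -1.982, -0.0]
contact_force: [0.7, 0.8, 0.4]
gripper_width: 0.57
gripper_force: 30.0
[(100, [146, 144, 138]), (102, [146, 145, 138]), (104, [146, 145, 139]), (106, [146, 145, 139]), (108, [147, 145, 140]), (110, [146, 145, 139]), (112, [145, 144, 139]), (114, [143, 142, 137]), (116, [137, 135, 130]), (118, [134, 133, 128]), (120, [125, 123, 116]), (122, [120, 113, 102]), (124, [136, 124, 108]), (126, [154, 137, 115]), (128, [165, 145, 116]), (130, [172, 145, 111]), (132, [203, 157, 101]), (134, [218, 162, 87]), (136, [212, 154, 74]), (138, [204, 143, 57]), (140, [197, 132, 44]), (142, [147, 97, 40]), (144, [134, 88, 37]), (146, [131, 84, 30]), (148, [130, 81, 25]), (150, [128, 79, 23]), (152, [128, 79, 23]), (154, [129, 80, 25]), (156, [131, 84, 31]), (158, [130, 87, 40]), (160, [130, 94, 55]), (162, [131, 104, 78]), (164, [133, 117, 101]), (166, [135, 129, 121]), (168, [139
[... 886 characters left out ...]
246, [109, 94, 14]), (248, [109, 93, 15]), (250, [109, 93, 13]), (252, [109, 94, 15]), (254, [109, 93, 14]), (256, [109, 93, 16]), (258, [109, 93, 14]), (260, [109, 93, 14]), (262, [110, 94, 17]), (264, [108, 93, 14]), (266, [109, 94, 15]), (268, [109, 93, 14]), (270, [109, 93, 16]), (272, [109, 94, 15]), (274, [109, 94, 15]), (276, [109, 93, 15]), (278, [109, 93, 14]), (280, [109, 93, 13]), (282, [109, 93, 13]), (284, [109, 94, 16]), (286, [108, 93, 12]), (288, [109, 93, 14]), (290, [109, 94, 15]), (292, [108, 93, 12]), (294, [109, 93, 14]), (296, [108, 93, 14]), (298, [109, 93, 14]), (300, [109, 94, 15]), (302, [110, 94, 15]), (304, [107, 93, 19]), (306, [67, 62, 38]), (308, [43, 45, 45])]
```

```bash
python3 -m pendant '[{"tx":0.2,"ty":0,"tz":-1,"spin":0},{"tx":0.3,"ty":0,"tz":-5,"spin":0},{"tx":0.3,"ty":0,"tz":-9,"spin":0},{"tx":0,"ty":0,"tz":-11.4,"spin":0},{"tx":-4,"ty":0,"tz":-11.4,"spin":0},{"tx":-8,"ty":-0.05,"tz":-11.4,"spin":0},{"tx":-10.8,"ty":-0.05,"tz":-11.4,"spin":0},{"tx":-11.8,"ty":-0.05,"tz":-11.4,"spin":0},{"tx":-11.8,"ty":-0.05,"tz":-11.4,"spin":0},{"tx":-11.8,"ty":-0.05,"tz":-11.4,"spin":0}]' 0.3 30
python3 - <<'E'
from fit import *
im=save('wrist','w12');p=im[:,298:302].mean(1).astype(int)
print([(i,p[i].tolist()) for i in range(20,215,2)])
E
```

```text
clock: 27.05
ee_pos: [0.5241, -0.0061, 0.1394]
eef_rot: [-2.436, -1.983, -0.001]
contact_force: [0.5, 0.3, -1.3]
gripper_width: 0.574
gripper_force: 30.0
[(20, [234, 233, 227]), (22, [234, 233, 227]), (24, [233, 233, 227]), (26, [214, 213, 206]), (28, [155, 155, 148]), (30, [145, 145, 139]), (32, [145, 145, 138]), (34, [145, 144, 138]), (36, [145, 144, 138]), (38, [145, 145, 139]), (40, [145, 145, 138]), (42, [146, 145, 139]), (44, [146, 145, 139]), (46, [147, 146, 139]), (48, [171, 169, 162]), (50, [227, 225, 219]), (52, [234, 233, 227]), (54, [234, 233, 228]), (56, [235, 234, 228]), (58, [235, 234, 228]), (60, [235, 234, 228]), (62, [235, 234, 228]), (64, [235, 234, 229]), (66, [235, 234, 228]), (68, [234, 233, 228]), (70, [223, 222, 215]), (72, [207, 206, 196]), (74, [229, 228, 222]), (76, [235, 234, 228]), (78, [235, 234, 229]), (80, [235, 234, 229]), (82, [235, 234, 229]), (84, [235, 234, 228]), (86, [235, 234, 228]), (88, [231, 230, 223]), (90, [219, 218, 210]), (92, [216, 215, 207]), (94, [216, 215, 206]), (96, [199, 197, 188]), (98, [136, 135, 129]), (100, [115, 114, 109]), (
[... 604 characters left out ...]
15]), (156, [124, 124, 114]), (158, [124, 124, 114]), (160, [125, 125, 115]), (162, [125, 126, 114]), (164, [125, 126, 115]), (166, [115, 119, 107]), (168, [53, 82, 57]), (170, [28, 73, 41]), (172, [78, 92, 77]), (174, [116, 119, 111]), (176, [124, 127, 119]), (178, [124, 127, 119]), (180, [122, 125, 118]), (182, [123, 125, 118]), (184, [121, 124, 116]), (186, [117, 119, 112]), (188, [82, 84, 79]), (190, [79, 81, 77]), (192, [117, 120, 112]), (194, [124, 125, 116]), (196, [126, 127, 116]), (198, [125, 125, 114]), (200, [124, 124, 113]), (202, [124, 124, 114]), (204, [121, 119, 104]), (206, [110, 97, 46]), (208, [111, 95, 14]), (210, [111, 95, 14]), (212, [110, 95, 14]), (214, [111, 95, 14])]
```

```bash
python3 -m pendant '[{"tx":0.2,"ty":0,"tz":0.5,"spin":0},{"tx":0.2,"ty":0,"tz":1,"spin":0},{"tx":0.2,"ty":0,"tz":1.4,"spin":0},{"tx":0.2,"ty":0,"tz":1.6,"spin":0},{"tx":0.2,"ty":0,"tz":1.75,"spin":0},{"tx":0.2,"ty":0,"tz":1.85,"spin":0},{"tx":0.2,"ty":0,"tz":1.95,"spin":0},{"tx":0.2,"ty":0,"tz":2.05,"spin":0},{"tx":0.2,"ty":0,"tz":2.05,"spin":0},{"tx":0.2,"ty":0,"tz":2.05,"spin":0}]' 0.3 30
python3 -c "
from cell import telemetry as t
o=t.get_obs();print(o['contact_force'],o['wrist_torque'])"
```

```text
clock: 28.35
ee_pos: [0.5254, -0.007, 0.1223]
eef_rot: [2.432, 1.98, 0.001]
contact_force: [-4.6, -3.9, 17.4]
gripper_width: 0.572
gripper_force: 30.0
[-4.64788204 -3.94739966 17.3856729 ] [-0.65329392  0.95742732  0.11793086]
```

```bash
python3 -m pendant '[{"tx":-0.1,"ty":0,"tz":-0.1,"spin":0},{"tx":-0.2,"ty":0,"tz":-0.08,"spin":0},{"tx":-0.3,"ty":0,"tz":-0.04,"spin":0},{"tx":-0.4,"ty":0,"tz":0,"spin":0},{"tx":-0.5,"ty":0,"tz":0.05,"spin":0},{"tx":-0.6,"ty":0,"tz":0.1,"spin":0},{"tx":-0.7,"ty":0,"tz":0.15,"spin":0},{"tx":-0.8,"ty":0,"tz":0.2,"spin":0},{"tx":-0.8,"ty":0,"tz":0.2,"spin":0},{"tx":-0.8,"ty":0,"tz":0.2,"spin":0}]' 0.3 30
cat > st.py <<'E'
from h import *
def st(name):
    im=save("wrist",name).astype(int);o=telemetry.get_obs();P=np.array(o["ee_pos"])
    s=np.array([.5229,-.0126]);d=P[:2]-s
    F=np.array(o["contact_force"]);ey=np.array([.2017,.9796]);ex=np.array([.9796,-.2017])
    print("rack y %.1f x %.1f z %.1f"%(d@ey*1e3+11,d@ex*1e3,P[2]*1e3),"Fy %.1f Fx %.1f Fz %.1f"%(F[:2]@ey,F[:2]@ex,F[2]),"tau",np.round(o["wrist_torque"],2))
    p=im[:,296:304].mean(1);y=p[:,0]-p[:,2]>60;b=225
    while y[b-1]:b-=1
    g=p[:,1]-p[:,2];gr=p[:,1]-p[:,0]
    G=np.where(gr[60:230]>20)[0]+60
    g1=p[:,0].astype(int)
    print("yellow bottom row",b,"green rows",G.min() if len(G) else None,G.max() if len(G) else None)
    return p
E
python3 -c "
from st import *
st('w13')"
```

```text
clock: 29.6
ee_pos: [0.5253, -0.0123, 0.1197]
eef_rot: [2.435, 1.979, 0.009]
contact_force: [-0.4, 2.7, 12.1]
gripper_width: 0.572
gripper_force: 30.0
rack y 11.7 x 2.2 z 119.7 Fy 1.1 Fx -0.4 Fz 11.9 tau [0.45 0.17 0.02]
yellow bottom row 206 green rows 116 167
```

```bash
python3 -m pendant '[{"tx":-0.1,"ty":0,"tz":0.03,"spin":0},{"tx":-0.2,"ty":-0.05,"tz":0.07,"spin":0},{"tx":-0.3,"ty":-0.1,"tz":0.11,"spin":0},{"tx":-0.4,"ty":-0.1,"tz":0.15,"spin":0},{"tx":-0.5,"ty":-0.1,"tz":0.19,"spin":0},{"tx":-0.6,"ty":-0.1,"tz":0.23,"spin":0},{"tx":-0.7,"ty":-0.1,"tz":0.26,"spin":0},{"tx":-0.8,"ty":-0.1,"tz":0.3,"spin":0},{"tx":-0.8,"ty":-0.1,"tz":0.3,"spin":0},{"tx":-0.8,"ty":-0.1,"tz":0.3,"spin":0}]' 0.3 30
python3 -c "
from st import *
st('w14')"
```

```text
clock: 30.9
ee_pos: [0.5226, -0.0187, 0.1156]
eef_rot: [2.438, 1.98, 0.011]
contact_force: [0.8, 5.3, 5.8]
gripper_width: 0.574
gripper_force: 30.0
rack y 4.9 x 0.9 z 115.6 Fy 5.5 Fx -1.5 Fz 7.0 tau [ 1.03 -0.25 -0.02]
yellow bottom row 206 green rows 103 156
```

```bash
python3 -m pendant '[{"tx":-0.05,"ty":0,"tz":0.03,"spin":0},{"tx":-0.1,"ty":0,"tz":0.06,"spin":0},{"tx":-0.15,"ty":0,"tz":0.1,"spin":0},{"tx":-0.2,"ty":0,"tz":0.14,"spin":0},{"tx":-0.25,"ty":0,"tz":0.17,"spin":0},{"tx":-0.3,"ty":0,"tz":0.2,"spin":0},{"tx":-0.3,"ty":0,"tz":0.2,"spin":0},{"tx":-0.3,"ty":0,"tz":0.2,"spin":0},{"tx":-0.3,"ty":0,"tz":0.2,"spin":0},{"tx":-0.3,"ty":0,"tz":0.2,"spin":0}]' 0.3 30
python3 -c "
from st import *
p=st('w15');print([(i,p[i].astype(int).tolist()) for i in range(140,215,2)])"
```

```text
clock: 32.2
ee_pos: [0.5222, -0.0197, 0.1142]
eef_rot: [-2.439, -1.979, -0.016]
contact_force: [1.2, 10.2, 9.2]
gripper_width: 0.573
gripper_force: 30.0
rack y 3.9 x 0.8 z 114.2 Fy 9.9 Fx -0.6 Fz 9.6 tau [ 1.85 -0.21  0.  ]
yellow bottom row 207 green rows 101 154
[(140, [126, 127, 116]), (142, [128, 128, 119]), (144, [128, 128, 118]), (146, [127, 128, 118]), (148, [116, 119, 108]), (150, [54, 84, 58]), (152, [24, 74, 40]), (154, [41, 75, 49]), (156, [96, 104, 94]), (158, [121, 124, 116]), (160, [126, 129, 122]), (162, [126, 129, 121]), (164, [125, 128, 120]), (166, [124, 127, 119]), (168, [123, 126, 118]), (170, [121, 124, 117]), (172, [115, 118, 111]), (174, [82, 84, 80]), (176, [69, 71, 67]), (178, [116, 119, 111]), (180, [124, 126, 118]), (182, [127, 128, 118]), (184, [126, 127, 117]), (186, [126, 127, 116]), (188, [126, 127, 116]), (190, [126, 126, 116]), (192, [125, 126, 115]), (194, [128, 128, 118]), (196, [128, 128, 118]), (198, [127, 127, 117]), (200, [126, 127, 117]), (202, [123, 125, 117]), (204, [117, 118, 106]), (206, [112, 102, 57]), (208, [112, 96, 17]), (210, [112, 95, 14]), (212, [111, 95, 14]), (214, [111, 95, 14])]
```

```bash
python3 -m pendant '[{"tx":0.1,"ty":0,"tz":0.02,"spin":0},{"tx":0.2,"ty":0,"tz":0.04,"spin":0},{"tx":0.3,"ty":0,"tz":0.06,"spin":0},{"tx":0.35,"ty":0,"tz":0.1,"spin":0},{"tx":0.4,"ty":0,"tz":0.14,"spin":0},{"tx":0.45,"ty":0,"tz":0.18,"spin":0},{"tx":0.5,"ty":0,"tz":0.2,"spin":0},{"tx":0.5,"ty":0,"tz":0.2,"spin":0},{"tx":0.5,"ty":0,"tz":0.2,"spin":0},{"tx":0.5,"ty":0,"tz":0.2,"spin":0}]' 0.3 14
python3 -c "
from st import *
p=st('w16');print([(i,p[i].astype(int).tolist()) for i in range(176,225,2)])"
```

```text
clock: 33.5
ee_pos: [0.5225, -0.0195, 0.1129]
eef_rot: [2.433, 1.98, 0.005]
contact_force: [-2.1, -1.2, 14.8]
gripper_width: 0.572
gripper_force: 14.0
rack y 4.2 x 0.9 z 112.9 Fy -1.3 Fx -1.9 Fz 14.4 tau [-0.24  0.54  0.09]
yellow bottom row 207 green rows 100 154
[(176, [74, 76, 72]), (178, [117, 120, 112]), (180, [125, 126, 118]), (182, [127, 128, 118]), (184, [126, 127, 116]), (186, [126, 127, 116]), (188, [126, 126, 115]), (190, [125, 126, 115]), (192, [126, 126, 115]), (194, [128, 128, 118]), (196, [128, 128, 118]), (198, [127, 127, 117]), (200, [126, 127, 117]), (202, [122, 125, 116]), (204, [118, 120, 112]), (206, [113, 106, 76]), (208, [111, 96, 20]), (210, [112, 96, 14]), (212, [111, 96, 14]), (214, [111, 96, 14]), (216, [111, 96, 14]), (218, [112, 96, 14]), (220, [112, 96, 16]), (222, [111, 95, 15]), (224, [111, 96, 14])]
```

```bash
python3 -m pendant '[{"tx":0.1,"ty":0,"tz":-0.1,"spin":0},{"tx":0.2,"ty":0,"tz":-0.1,"spin":0},{"tx":0.3,"ty":0,"tz":-0.1,"spin":0},{"tx":0.4,"ty":0,"tz":-0.1,"spin":0},{"tx":0.5,"ty":0,"tz":-0.1,"spin":0},{"tx":0.6,"ty":0,"tz":-0.1,"spin":0},{"tx":0.7,"ty":0,"tz":-0.1,"spin":0},{"tx":0.7,"ty":0,"tz":-0.1,"spin":0},{"tx":0.7,"ty":0,"tz":-0.1,"spin":0},{"tx":0.7,"ty":0,"tz":-0.1,"spin":0}]' 0.3 8
python3 -c "
from st import *
p=st('w17');print([(i,p[i].astype(int).tolist()) for i in range(190,235,2)])"
```

```text
clock: 34.8
ee_pos: [0.5235, -0.0144, 0.1123]
eef_rot: [2.431, 1.98, -0.0]
contact_force: [0.1, -6.8, 5.1]
gripper_width: 0.577
gripper_force: 8.0
rack y 9.3 x 1.0 z 112.3 Fy -5.7 Fx 1.3 Fz 4.1 tau [-1.27  0.15 -0.02]
yellow bottom row 216 green rows 110 163
[(190, [126, 126, 117]), (192, [127, 127, 117]), (194, [126, 127, 116]), (196, [126, 126, 116]), (198, [126, 127, 116]), (200, [125, 126, 115]), (202, [126, 127, 116]), (204, [128, 128, 118]), (206, [127, 127, 117]), (208, [127, 127, 117]), (210, [124, 125, 117]), (212, [120, 123, 115]), (214, [114, 112, 92]), (216, [111, 97, 35]), (218, [110, 95, 13]), (220, [110, 95, 12]), (222, [110, 96, 15]), (224, [110, 96, 14]), (226, [110, 96, 16]), (228, [110, 96, 14]), (230, [110, 96, 15]), (232, [110, 96, 15]), (234, [110, 95, 14])]
```

```bash
python3 -m pendant '[{"tx":0.1,"ty":0,"tz":0.05,"spin":0},{"tx":0.2,"ty":0,"tz":0.15,"spin":0},{"tx":0.25,"ty":0,"tz":0.25,"spin":0},{"tx":0.3,"ty":0,"tz":0.35,"spin":0},{"tx":0.4,"ty":0,"tz":0.45,"spin":0},{"tx":0.45,"ty":0,"tz":0.55,"spin":0},{"tx":0.5,"ty":0,"tz":0.65,"spin":0},{"tx":0.6,"ty":0,"tz":0.75,"spin":0},{"tx":0.6,"ty":0,"tz":0.8,"spin":0},{"tx":0.6,"ty":0,"tz":0.8,"spin":0}]' 0.3 10
python3 -c "
from st import *
p=st('w18');print([(i,p[i].astype(int).tolist()) for i in range(200,245,2)])"
```

```text
clock: 36.1
ee_pos: [0.5251, -0.0069, 0.1046]
eef_rot: [2.433, 1.98, 0.004]
contact_force: [-0.9, -1.9, 6.6]
gripper_width: 0.574
gripper_force: 10.0
rack y 17.0 x 1.0 z 104.6 Fy -2.4 Fx 1.0 Fz 6.9 tau [-0.54  0.09  0.03]
yellow bottom row 225 green rows 125 179
[(200, [61, 63, 59]), (202, [94, 96, 90]), (204, [120, 123, 115]), (206, [122, 124, 115]), (208, [126, 127, 117]), (210, [126, 126, 116]), (212, [125, 126, 115]), (214, [126, 126, 116]), (216, [125, 126, 115]), (218, [125, 125, 114]), (220, [127, 127, 117]), (222, [128, 128, 118]), (224, [127, 127, 117]), (226, [125, 126, 116]), (228, [121, 124, 116]), (230, [118, 120, 112]), (232, [111, 103, 75]), (234, [109, 93, 19]), (236, [109, 93, 13]), (238, [109, 93, 14]), (240, [109, 94, 13]), (242, [109, 93, 13]), (244, [109, 93, 13])]
```

```bash
cat > tl.py <<'E'
from h import *
def tilt(name):
    im=cv2.imread(f"pics/{name}.png").astype(int);y=im[:,:,2]-im[:,:,0]>50
    R=[];
    for r_ in range(238,302,2):
        c=np.where(y[r_,240:400])[0]+240
        if len(c)<40: continue
        Z=312.8*54/(c.max()-c.min()+1);yc=(r_-200.8)/312.8
        R.append((74.5+Z*(-.255-.967*yc),-165.5+Z*(.967-.255*yc),(c.max()+c.min())/2,Z))
    R=np.array(R);a=np.polyfit(R[:,1],R[:,0],1)
    print("tilt deg",np.degrees(np.arctan(a[0])),"face x at z -5:",np.polyval(a,-5),"tool y",((R[:,2]-318.6)*R[:,3]/312.8).mean()-1.05)
    g=im[:,:,1]-im[:,:,2]>15
    C=[]
    for r_ in range(130,178,3):
        c=np.where(g[r_,240:400])[0]+240
        if len(c)>30:C.append((r_,c.min(),c.max()))
    print(C)
E
python3 -c "
from tl import *
tilt('w18');tilt('w13')"
```

```text
tilt deg 20.401595242308865 face x at z -5: 5.681380366343307 tool y -1.0625795097216526
[(130, np.int64(267), np.int64(369)), (133, np.int64(267), np.int64(369)), (136, np.int64(267), np.int64(369)), (139, np.int64(267), np.int64(369)), (142, np.int64(268), np.int64(368)), (145, np.int64(274), np.int64(365)), (148, np.int64(270), np.int64(366)), (151, np.int64(268), np.int64(367)), (154, np.int64(268), np.int64(367)), (157, np.int64(268), np.int64(367)), (160, np.int64(269), np.int64(367)), (163, np.int64(269), np.int64(367)), (166, np.int64(269), np.int64(367)), (169, np.int64(269), np.int64(367)), (172, np.int64(269), np.int64(367)), (175, np.int64(270), np.int64(367))]
tilt deg 26.583737636899784 face x at z -5: 13.571441220081848 tool y -1.0693764705557498
[(130, np.int64(269), np.int64(362)), (133, np.int64(270), np.int64(361)), (136, np.int64(272), np.int64(359)), (139, np.int64(269), np.int64(361)), (145, np.int64(269), np.int64(361)), (148, np.int64(269), np.int64(361)), (163, np.int64(271), np.int64(360)), (166, np.int64(272), np.int64(359))]
```

```bash
python3 -m pendant '[{"tx":0,"ty":0,"tz":0,"spin":0},{"tx":0,"ty":0,"tz":0,"spin":0},{"tx":0,"ty":0,"tz":0,"spin":0},{"tx":0,"ty":0,"tz":0,"spin":0},{"tx":0,"ty":0,"tz":0,"spin":0},{"tx":0,"ty":0,"tz":-0.5,"spin":0},{"tx":0,"ty":0,"tz":-1.5,"spin":0},{"tx":0,"ty":0,"tz":-2.5,"spin":0},{"tx":0,"ty":0,"tz":-3,"spin":0},{"tx":0,"ty":0,"tz":-3,"spin":0}]' 0.75
python3 -c "
from st import *
p=st('w19')
from tl import *
tilt('w19')
print([(i,p[i].astype(int).tolist()) for i in range(180,306,2)])"
```

```text
clock: 37.4
ee_pos: [0.5235, -0.0059, 0.1335]
eef_rot: [2.436, 1.982, 0.001]
contact_force: [-0.1, 0.8, -0.2]
gripper_width: 0.75
gripper_force: 0.0
rack y 17.7 x -1.1 z 133.1 Fy 0.4 Fx -0.6 Fz -1.2 tau [-0.05  0.05 -0.01]
yellow bottom row 219 green rows 125 172
tilt deg 19.479879805922266 face x at z -5: -8.69075606954 tool y 0.4905849405183931
[(130, np.int64(277), np.int64(364)), (133, np.int64(277), np.int64(363)), (136, np.int64(277), np.int64(363)), (139, np.int64(278), np.int64(363)), (142, np.int64(280), np.int64(362)), (145, np.int64(279), np.int64(362)), (169, np.int64(279), np.int64(362)), (172, np.int64(282), np.int64(360))]
[(180, [124, 127, 119]), (182, [123, 126, 118]), (184, [122, 125, 117]), (186, [121, 124, 116]), (188, [107, 109, 102]), (190, [62, 63, 60]), (192, [101, 103, 96]), (194, [122, 124, 115]), (196, [126, 127, 117]), (198, [126, 127, 116]), (200, [125, 125, 114]), (202, [124, 124, 114]), (204, [124, 124, 114]), (206, [126, 127, 115]), (208, [126, 127, 115]), (210, [130, 130, 119]), (212, [154, 155, 143]), (214, [150, 152, 142]), (216, [121, 122, 111]), (
[... 267 characters left out ...]
2, [108, 93, 14]), (244, [108, 93, 14]), (246, [108, 93, 14]), (248, [108, 94, 14]), (250, [108, 93, 14]), (252, [108, 93, 13]), (254, [108, 94, 13]), (256, [109, 94, 13]), (258, [109, 95, 14]), (260, [110, 95, 13]), (262, [111, 96, 13]), (264, [111, 95, 11]), (266, [112, 96, 12]), (268, [112, 96, 11]), (270, [112, 96, 12]), (272, [111, 96, 12]), (274, [112, 96, 12]), (276, [112, 96, 12]), (278, [112, 96, 12]), (280, [112, 96, 12]), (282, [112, 97, 14]), (284, [112, 96, 13]), (286, [112, 96, 12]), (288, [112, 97, 13]), (290, [112, 96, 13]), (292, [112, 96, 14]), (294, [112, 96, 12]), (296, [112, 96, 11]), (298, [113, 96, 12]), (300, [113, 96, 12]), (302, [112, 96, 11]), (304, [106, 91, 17])]
```

```bash
python3 -m pendant '[{"tx":-0.7,"ty":0.05,"tz":-0.5,"spin":0},{"tx":-1.5,"ty":0.05,"tz":-1,"spin":0},{"tx":-2.2,"ty":0.05,"tz":-1,"spin":0},{"tx":-2.7,"ty":0.05,"tz":-1,"spin":0},{"tx":-2.7,"ty":0.05,"tz":-1,"spin":0},{"tx":-2.7,"ty":0.05,"tz":-1,"spin":0},{"tx":-2.7,"ty":0.05,"tz":-1,"spin":0},{"tx":-2.7,"ty":0.05,"tz":-1,"spin":0},{"tx":-2.7,"ty":0.05,"tz":-1,"spin":0},{"tx":-2.7,"ty":0.05,"tz":-1,"spin":0}]' 0.75
python3 -m pendant '[{"tx":0,"ty":0,"tz":0,"spin":0},{"tx":0,"ty":0,"tz":0,"spin":0},{"tx":0,"ty":0,"tz":0,"spin":0},{"tx":0,"ty":0,"tz":0,"spin":0},{"tx":0.2,"ty":0,"tz":0,"spin":0},{"tx":0.4,"ty":0,"tz":0,"spin":0},{"tx":0.6,"ty":0,"tz":0,"spin":0},{"tx":0.8,"ty":0,"tz":0,"spin":0},{"tx":0.8,"ty":0,"tz":0,"spin":0},{"tx":0.8,"ty":0,"tz":0,"spin":0}]' 0.3 12
python3 -c "
from st import *
p=st('w20')
from tl import *
tilt('w20')
print([(i,p[i].astype(int).tolist()) for i in range(120,306,3)])"
```

```text
clock: 38.7
ee_pos: [0.5181, -0.0323, 0.1429]
eef_rot: [-2.437, -1.983, -0.0]
contact_force: [0.6, 0.3, -0.3]
gripper_width: 0.748
gripper_force: 0.0
clock: 39.95
ee_pos: [0.5199, -0.0243, 0.1429]
eef_rot: [-2.437, -1.982, -0.001]
contact_force: [0.6, -2.4, 2.4]
gripper_width: 0.572
gripper_force: 12.0
rack y -1.1 x -0.6 z 142.9 Fy -1.9 Fx 0.5 Fz 1.1 tau [-0.6  -0.02  0.03]
yellow bottom row 188 green rows 94 141
tilt deg 23.647983846239416 face x at z -5: 15.127234528925428 tool y -1.0718574760643125
[(139, np.int64(279), np.int64(361))]
[(120, [232, 234, 226]), (123, [140, 140, 128]), (126, [126, 126, 115]), (129, [127, 127, 116]), (132, [126, 126, 116]), (135, [116, 120, 108]), (138, [31, 76, 43]), (141, [58, 80, 60]), (144, [120, 123, 115]), (147, [127, 129, 122]), (150, [125, 128, 121]), (153, [123, 126, 118]), (156, [117, 120, 113]), (159, [62, 64, 61]), (162, [119, 121, 114]), (165, [127, 128, 117]), (168, [131, 131, 120]), (171, [127, 127, 116]), (174, [126, 127, 116]), (177, [126, 126, 116]), (180, [130, 130, 119]), (183, [125, 127, 119]), (186, [114, 114, 101]), (189, [107,
[... 158 characters left out ...]
 16]), (213, [107, 92, 13]), (216, [107, 93, 13]), (219, [107, 92, 13]), (222, [108, 93, 14]), (225, [107, 93, 13]), (228, [107, 92, 13]), (231, [108, 93, 14]), (234, [108, 92, 13]), (237, [107, 93, 15]), (240, [107, 93, 14]), (243, [107, 92, 12]), (246, [108, 93, 13]), (249, [107, 92, 13]), (252, [107, 92, 13]), (255, [108, 93, 15]), (258, [108, 93, 15]), (261, [107, 92, 14]), (264, [107, 92, 12]), (267, [114, 98, 14]), (270, [119, 102, 13]), (273, [117, 101, 13]), (276, [117, 100, 13]), (279, [115, 99, 12]), (282, [114, 98, 14]), (285, [82, 72, 22]), (288, [126, 109, 16]), (291, [119, 107, 61]), (294, [137, 136, 125]), (297, [159, 159, 146]), (300, [138, 138, 126]), (303, [159, 159, 146])]
```

```bash
sed -i 's/def tilt(name)/def tilt(name,a0=238,a1=302)/; s/range(238,302,2)/range(a0,a1,2)/' tl.py
python3 -m pendant '[{"tx":0.2,"ty":0,"tz":0,"spin":0},{"tx":0.4,"ty":0,"tz":0,"spin":0},{"tx":0.6,"ty":0,"tz":0.05,"spin":0},{"tx":0.8,"ty":0,"tz":0.1,"spin":0},{"tx":1,"ty":0,"tz":0.15,"spin":0},{"tx":1.1,"ty":0,"tz":0.2,"spin":0},{"tx":1.2,"ty":0,"tz":0.25,"spin":0},{"tx":1.3,"ty":0,"tz":0.3,"spin":0},{"tx":1.3,"ty":0,"tz":0.3,"spin":0},{"tx":1.3,"ty":0,"tz":0.3,"spin":0}]' 0.3 12
python3 -c "
from st import *
p=st('w21')
from tl import *
tilt('w20',192,262);tilt('w21',212,262)
print([(i,p[i].astype(int).tolist()) for i in range(180,306,3)])"
```

```text
clock: 41.25
ee_pos: [0.5224, -0.0116, 0.1399]
eef_rot: [-2.437, -1.982, -0.001]
contact_force: [-1.6, -2.2, 5.1]
gripper_width: 0.575
gripper_force: 12.0
rack y 11.9 x -0.7 z 139.8 Fy -1.8 Fx -0.2 Fz 4.4 tau [-0.47  0.15  0.04]
yellow bottom row 208 green rows 115 161
tilt deg 12.006858421315961 face x at z -5: 13.102225734544204 tool y -1.0929502553433699
[(139, np.int64(279), np.int64(361))]
tilt deg 2.3656931195033115 face x at z -5: 8.635616102549895 tool y -1.0975771406239283
[(130, np.int64(279), np.int64(362)), (133, np.int64(282), np.int64(361)), (136, np.int64(279), np.int64(362)), (157, np.int64(280), np.int64(361)), (160, np.int64(281), np.int64(361))]
[(180, [72, 74, 70]), (183, [121, 123, 115]), (186, [125, 126, 115]), (189, [124, 125, 114]), (192, [123, 124, 113]), (195, [124, 125, 115]), (198, [125, 126, 115]), (201, [125, 126, 116]), (204, [119, 122, 114]), (207, [106, 98, 64]), (210, [103, 89, 15]), (213, [102, 89, 14]), (216, [103, 89, 14]), (219, [103, 89, 15]), (222, [102, 89, 14]), (225, [103, 89, 16]), (228, [103, 89, 15]), (231, [102, 88, 14]), (234, [102, 89, 16]), (237, [103, 89, 15]), (240, [103, 88, 15]), (243, [103, 89, 14]), (246, [103, 89, 14]), (249, [104, 89, 15]), (252, [104, 89, 15]), (255, [104, 89, 15]), (258, [104, 89, 15]), (261, [103, 89, 14]), (264, [104, 89, 15]), (267, [106, 92, 15]), (270, [115, 99, 13]), (273, [117, 101, 14]), (276, [117, 101, 14]), (279, [116, 100, 12]), (282, [116, 100, 12]), (285, [115, 99, 13]), (288, [77, 67, 25]), (291, [112, 97, 15]), (294, [116, 103, 38]), (297, [122, 122, 109]), (300, [124, 125, 114]), (303, [125, 126, 115])]
```

```bash
python3 -m pendant '[{"tx":0.05,"ty":0,"tz":0.3,"spin":0},{"tx":0.1,"ty":0,"tz":0.6,"spin":0},{"tx":0.15,"ty":0,"tz":0.9,"spin":0},{"tx":0.2,"ty":0,"tz":1.2,"spin":0},{"tx":0.2,"ty":0,"tz":1.5,"spin":0},{"tx":0.2,"ty":0,"tz":1.8,"spin":0},{"tx":0.2,"ty":0,"tz":2.1,"spin":0},{"tx":0.2,"ty":0,"tz":2.4,"spin":0},{"tx":0.2,"ty":0,"tz":2.5,"spin":0},{"tx":0.2,"ty":0,"tz":2.5,"spin":0}]' 0.3 20
python3 -c "
from st import *
p=st('w22')
from tl import *
tilt('w22',225,262)
print([(i,p[i].astype(int).tolist()) for i in range(200,306,3)])"
```

```text
clock: 42.55
ee_pos: [0.5228, -0.0096, 0.1146]
eef_rot: [-2.437, -1.982, -0.0]
contact_force: [0.1, -2.6, 1.3]
gripper_width: 0.569
gripper_force: 20.0
rack y 13.9 x -0.7 z 114.6 Fy -1.9 Fx 1.0 Fz 0.8 tau [-0.67  0.02  0.03]
yellow bottom row 223 green rows 119 171
tilt deg 0.7111258484487396 face x at z -5: 8.099034403241246 tool y -1.1221859952757363
[(130, np.int64(273), np.int64(369)), (133, np.int64(273), np.int64(369)), (136, np.int64(274), np.int64(368)), (139, np.int64(294), np.int64(358)), (142, np.int64(275), np.int64(368)), (145, np.int64(274), np.int64(368)), (148, np.int64(274), np.int64(368)), (151, np.int64(274), np.int64(368)), (154, np.int64(274), np.int64(368)), (166, np.int64(275), np.int64(367)), (169, np.int64(276), np.int64(366))]
[(200, [126, 127, 116]), (203, [125, 125, 114]), (206, [125, 125, 114]), (209, [126, 127, 116]), (212, [126, 126, 115]), (215, [125, 126, 116]), (218, [121, 124, 116]), (221, [108, 104, 82]), (224, [103, 89, 15]), (227, [103, 89, 13]), (230, [103, 89, 14]), (233, [102, 89, 12]), (236, [103, 89, 14]), (239, [103, 89, 15]), (242, [103, 89, 15]), (245, [103, 89, 15]), (248, [103, 88, 14]), (251, [103, 89, 16]), (254, [103, 89, 16]), (257, [103, 89, 15]), (260, [103, 89, 15]), (263, [103, 89, 15]), (266, [103, 90, 14]), (269, [111, 96, 14]), (272, [117, 101, 14]), (275, [118, 102, 14]), (278, [117, 101, 15]), (281, [117, 101, 12]), (284, [117, 100, 12]), (287, [114, 98, 15]), (290, [84, 73, 21]), (293, [117, 101, 16]), (296, [120, 114, 89]), (299, [135, 135, 124]), (302, [147, 148, 135]), (305, [102, 103, 95])]
```

```bash
python3 -m pendant '[{"tx":0,"ty":0,"tz":0.4,"spin":0},{"tx":0,"ty":0,"tz":0.8,"spin":0},{"tx":0,"ty":0,"tz":1.2,"spin":0},{"tx":0,"ty":0,"tz":1.6,"spin":0},{"tx":0,"ty":0,"tz":2,"spin":0},{"tx":0,"ty":0,"tz":2.4,"spin":0},{"tx":0,"ty":0,"tz":2.7,"spin":0},{"tx":0,"ty":0,"tz":3,"spin":0},{"tx":0,"ty":0,"tz":3,"spin":0},{"tx":0,"ty":0,"tz":3,"spin":0}]' 0.3 20
python3 -c "
from st import *
p=st('w23')
from tl import *
tilt('w23',238,264)
print([(i,p[i].astype(int).tolist()) for i in range(215,306,3)])"
```

```text
clock: 43.85
ee_pos: [0.5235, -0.0079, 0.0846]
eef_rot: [-2.437, -1.98, -0.005]
contact_force: [1.5, 5.6, 3.0]
gripper_width: 0.579
gripper_force: 20.0
rack y 15.7 x -0.4 z 84.7 Fy 5.7 Fx -0.0 Fz 2.7 tau [ 0.63 -0.32  0.16]
yellow bottom row 225 green rows 122 184
tilt deg 0.3469934505792175 face x at z -5: 7.847708619514318 tool y -1.1013228871255705
[(130, np.int64(263), np.int64(379)), (133, np.int64(263), np.int64(378)), (136, np.int64(263), np.int64(378)), (139, np.int64(264), np.int64(378)), (142, np.int64(264), np.int64(377)), (145, np.int64(267), np.int64(376)), (148, np.int64(267), np.int64(375)), (151, np.int64(265), np.int64(377)), (154, np.int64(265), np.int64(377)), (157, np.int64(265), np.int64(377)), (160, np.int64(265), np.int64(377)), (163, np.int64(265), np.int64(376)), (166, np.int64(265), np.int64(376)), (169, np.int64(266), np.int64(376)), (172, np.int64(266), np.int64(376)), (175, np.int64(266), np.int64(376))]
[(215, [126, 126, 117]), (218, [126, 127, 117]), (221, [126, 126, 116]), (224, [127, 127, 116]), (227, [125, 126, 115]), (230, [127, 127, 117]), (233, [127, 128, 118]), (236, [126, 127, 117]), (239, [122, 125, 116]), (242, [114, 114, 102]), (245, [102, 89, 23]), (248, [102, 88, 14]), (251, [102, 89, 14]), (254, [103, 88, 13]), (257, [102, 89, 14]), (260, [102, 88, 12]), (263, [102, 89, 14]), (266, [108, 93, 15]), (269, [116, 100, 14]), (272, [118, 102, 14]), (275, [119, 102, 12]), (278, [118, 102, 14]), (281, [117, 101, 13]), (284, [115, 99, 13]), (287, [71, 63, 24]), (290, [119, 102, 15]), (293, [118, 103, 30]), (296, [123, 122, 109]), (299, [125, 125, 115]), (302, [126, 126, 115]), (305, [100, 101, 93])]
```

```bash
python3 -m pendant '[{"tx":0.1,"ty":0,"tz":0.3,"spin":0},{"tx":0.2,"ty":0,"tz":0.6,"spin":0},{"tx":0.3,"ty":0,"tz":0.9,"spin":0},{"tx":0.3,"ty":0,"tz":1.1,"spin":0},{"tx":0.3,"ty":0,"tz":1.2,"spin":0},{"tx":0.3,"ty":0,"tz":1.3,"spin":0},{"tx":0.3,"ty":0,"tz":1.35,"spin":0},{"tx":0.3,"ty":0,"tz":1.4,"spin":0},{"tx":0.3,"ty":0,"tz":1.4,"spin":0},{"tx":0.3,"ty":0,"tz":1.4,"spin":0}]' 0.3 20
python3 -c "
from st import *
p=st('w24')
from tl import *
print([(i,p[i].astype(int).tolist()) for i in range(240,306,3)])"
```

```text
clock: 45.15
ee_pos: [0.5233, -0.0069, 0.0708]
eef_rot: [-2.437, -1.983, 0.0]
contact_force: [0.2, 0.9, 1.5]
gripper_width: 0.577
gripper_force: 20.0
rack y 16.6 x -0.8 z 70.8 Fy 0.1 Fx -0.5 Fz 2.0 tau [-0.23  0.27 -0.01]
yellow bottom row 225 green rows 125 193
[(240, [125, 126, 114]), (243, [127, 128, 118]), (246, [127, 128, 118]), (249, [126, 127, 117]), (252, [122, 125, 116]), (255, [116, 118, 107]), (258, [104, 91, 36]), (261, [103, 89, 14]), (264, [103, 90, 14]), (267, [112, 97, 13]), (270, [118, 101, 13]), (273, [119, 102, 15]), (276, [118, 101, 12]), (279, [118, 102, 14]), (282, [117, 101, 13]), (285, [103, 89, 16]), (288, [75, 66, 26]), (291, [140, 120, 13]), (294, [135, 123, 72]), (297, [124, 125, 114]), (300, [161, 161, 148]), (303, [176, 177, 163])]
```

```bash
python3 -m pendant '[{"tx":0,"ty":0,"tz":0.1,"spin":0},{"tx":0,"ty":0,"tz":0.2,"spin":0},{"tx":0,"ty":0,"tz":0.3,"spin":0},{"tx":0,"ty":0,"tz":0.4,"spin":0},{"tx":0,"ty":0,"tz":0.45,"spin":0},{"tx":0,"ty":0,"tz":0.5,"spin":0},{"tx":0,"ty":0,"tz":0.5,"spin":0},{"tx":0,"ty":0,"tz":0.5,"spin":0},{"tx":0,"ty":0,"tz":0.5,"spin":0},{"tx":0,"ty":0,"tz":0.5,"spin":0}]' 0.3 20
python3 -c "
from st import *
p=st('w25')
print([(i,p[i].astype(int).tolist()) for i in range(240,306,3)])"
```

```text
clock: 46.45
ee_pos: [0.5238, -0.0064, 0.0671]
eef_rot: [2.437, 1.982, 0.002]
contact_force: [-1.0, 3.4, 9.9]
gripper_width: 0.578
gripper_force: 20.0
rack y 17.2 x -0.3 z 67.0 Fy 2.6 Fx -2.7 Fz 9.5 tau [0.14 0.49 0.1 ]
yellow bottom row 225 green rows 127 196
[(240, [127, 127, 116]), (243, [126, 126, 115]), (246, [127, 127, 117]), (249, [127, 129, 119]), (252, [127, 128, 118]), (255, [125, 126, 117]), (258, [121, 124, 116]), (261, [110, 106, 84]), (264, [104, 90, 15]), (267, [114, 99, 14]), (270, [118, 102, 13]), (273, [118, 102, 14]), (276, [118, 101, 13]), (279, [118, 102, 13]), (282, [117, 101, 15]), (285, [93, 80, 19]), (288, [90, 78, 22]), (291, [141, 121, 13]), (294, [126, 118, 89]), (297, [124, 125, 114]), (300, [148, 149, 136]), (303, [186, 187, 173])]
```

```bash
python3 -m pendant '[{"tx":0.05,"ty":0,"tz":0.1,"spin":0},{"tx":0.05,"ty":0,"tz":0.15,"spin":0},{"tx":0.05,"ty":0,"tz":0.15,"spin":0},{"tx":0.05,"ty":0,"tz":0.15,"spin":0},{"tx":0.05,"ty":0,"tz":0.15,"spin":0},{"tx":0.05,"ty":0,"tz":0.15,"spin":0},{"tx":0.05,"ty":0,"tz":0.15,"spin":0},{"tx":0.05,"ty":0,"tz":0.15,"spin":0},{"tx":0.05,"ty":0,"tz":0.15,"spin":0},{"tx":0.05,"ty":0,"tz":0.15,"spin":0}]' 0.3 24
python3 -m pendant '[{"tx":0,"ty":0,"tz":0,"spin":0},{"tx":0,"ty":0,"tz":0,"spin":0},{"tx":0,"ty":0,"tz":0,"spin":0},{"tx":0,"ty":0,"tz":0,"spin":0},{"tx":0,"ty":0,"tz":-2,"spin":0},{"tx":0,"ty":0,"tz":-5,"spin":0},{"tx":0,"ty":0,"tz":-8,"spin":0},{"tx":-2,"ty":0,"tz":-10,"spin":0},{"tx":-5,"ty":0,"tz":-10,"spin":0},{"tx":-7,"ty":0,"tz":-10,"spin":0}]' 0.8
python3 -c "
from st import *
p=st('w26')
print([(i,p[i].astype(int).tolist()) for i in range(10,260,2)])"
```

```text
clock: 47.75
ee_pos: [0.524, -0.0058, 0.0665]
eef_rot: [2.437, 1.982, 0.003]
contact_force: [-2.3, 3.1, 16.2]
gripper_width: 0.574
gripper_force: 24.0
clock: 49.0
ee_pos: [0.5091, -0.0759, 0.1646]
eef_rot: [2.437, 1.982, 0.0]
contact_force: [0.3, -0.1, -0.1]
gripper_width: 0.8
gripper_force: 0.0
rack y -55.9 x -0.8 z 164.4 Fy -1.5 Fx -0.2 Fz 0.5 tau [-0.09  0.07  0.01]
yellow bottom row 225 green rows 60 229
[(10, [162, 162, 157]), (12, [122, 128, 122]), (14, [97, 114, 100]), (16, [64, 103, 73]), (18, [37, 101, 56]), (20, [36, 103, 56]), (22, [35, 103, 57]), (24, [35, 103, 56]), (26, [34, 101, 55]), (28, [33, 93, 51]), (30, [31, 81, 46]), (32, [39, 79, 49]), (34, [95, 115, 96]), (36, [173, 191, 176]), (38, [223, 232, 226]), (40, [238, 241, 238]), (42, [239, 242, 239]), (44, [239, 242, 239]), (46, [239, 242, 239]), (48, [239, 242, 239]), (50, [239, 242, 240]), (52, [238, 242, 239]), (54, [227, 237, 230]), (56, [198, 228, 208]), (58, [139, 205, 156]), (60, [88, 173, 108]), (62, [138, 179, 141]), (64, [194, 212, 196]), (66, [228, 233, 232]), (68, [238, 241, 242]), (70, [239, 242, 243]),
[... 1453 characters left out ...]
3, 49, 92]), (200, [24, 51, 96]), (202, [29, 60, 112]), (204, [30, 60, 111]), (206, [30, 53, 96]), (208, [40, 57, 92]), (210, [90, 99, 117]), (212, [135, 138, 138]), (214, [158, 159, 149]), (216, [163, 164, 152]), (218, [200, 206, 199]), (220, [231, 236, 235]), (222, [233, 238, 239]), (224, [229, 236, 239]), (226, [203, 217, 234]), (228, [130, 157, 214]), (230, [71, 99, 158]), (232, [66, 74, 99]), (234, [66, 66, 67]), (236, [75, 75, 75]), (238, [84, 83, 83]), (240, [91, 90, 90]), (242, [144, 143, 142]), (244, [213, 212, 212]), (246, [230, 229, 229]), (248, [221, 220, 219]), (250, [205, 207, 203]), (252, [201, 205, 199]), (254, [200, 204, 199]), (256, [200, 204, 198]), (258, [200, 203, 198])]
```

```bash
python3 -m pendant '[{"tx":1,"ty":0.1,"tz":0,"spin":0},{"tx":4,"ty":0.1,"tz":0,"spin":0},{"tx":6.4,"ty":0.1,"tz":0,"spin":0},{"tx":6.4,"ty":0.1,"tz":1,"spin":0},{"tx":6.4,"ty":0.1,"tz":2,"spin":0},{"tx":6.4,"ty":0.1,"tz":3,"spin":0},{"tx":6.4,"ty":0.1,"tz":4,"spin":0},{"tx":6.4,"ty":0.1,"tz":4.3,"spin":0},{"tx":6.4,"ty":0.1,"tz":4.3,"spin":0},{"tx":6.4,"ty":0.1,"tz":4.3,"spin":0}]' 0 10
python3 -m pendant '[{"tx":0,"ty":0,"tz":0.1,"spin":0},{"tx":0,"ty":0,"tz":0.2,"spin":0},{"tx":0,"ty":0,"tz":0.3,"spin":0},{"tx":0,"ty":0,"tz":0.4,"spin":0},{"tx":0,"ty":0,"tz":0.5,"spin":0},{"tx":0,"ty":0,"tz":0.6,"spin":0},{"tx":0,"ty":0,"tz":0.6,"spin":0},{"tx":0,"ty":0,"tz":0.6,"spin":0},{"tx":0,"ty":0,"tz":0.6,"spin":0},{"tx":0,"ty":0,"tz":0.6,"spin":0}]'
python3 -c "
from st import *
st('w27')"
```

```text
clock: 50.3
ee_pos: [0.5236, -0.0126, 0.1217]
eef_rot: [2.437, 1.982, 0.001]
contact_force: [-0.6, -0.5, 0.3]
gripper_width: 0.005
gripper_force: 0.0
clock: 51.55
ee_pos: [0.5235, -0.0125, 0.1176]
eef_rot: [2.436, 1.982, 0.002]
contact_force: [-3.3, -0.1, 13.0]
gripper_width: 0.004
gripper_force: 6.9
rack y 11.2 x 0.5 z 117.6 Fy -0.2 Fx -2.2 Fz 13.6 tau [ 0.01  0.84 -0.03]
yellow bottom row 217 green rows 114 165
```

```bash
python3 -m pendant '[{"tx":0,"ty":0,"tz":0.08,"spin":0},{"tx":0,"ty":0,"tz":0.08,"spin":0},{"tx":0,"ty":0,"tz":-0.8,"spin":0},{"tx":1.5,"ty":0,"tz":-0.8,"spin":0},{"tx":3,"ty":0,"tz":-0.8,"spin":0},{"tx":3,"ty":0,"tz":-0.4,"spin":0},{"tx":3,"ty":0,"tz":-0.2,"spin":0},{"tx":3,"ty":0,"tz":0,"spin":0},{"tx":3,"ty":0,"tz":0,"spin":0},{"tx":3,"ty":0,"tz":0,"spin":0}]'
python3 -c "
from cell import telemetry as t
o=t.get_obs();print(o['ee_pos'],o['contact_force'])"
```

```text
clock: 52.85
ee_pos: [0.5293, 0.0177, 0.1176]
eef_rot: [-2.437, -1.982, -0.003]
contact_force: [-3.6, 2.7, 15.6]
gripper_width: 0.004
gripper_force: 8.3
[0.52929946 0.01774577 0.11756954] [-3.62223736  2.70438422 15.64068053]
```

```bash
python3 -m pendant '[{"tx":0,"ty":0,"tz":-1,"spin":0},{"tx":0,"ty":0,"tz":-4,"spin":0},{"tx":-2,"ty":0,"tz":-8,"spin":0},{"tx":-6,"ty":0,"tz":-9,"spin":0},{"tx":-9,"ty":0,"tz":-9,"spin":0},{"tx":-9.5,"ty":0,"tz":-9,"spin":0},{"tx":-9.5,"ty":0,"tz":-9,"spin":0},{"tx":-9.5,"ty":0,"tz":-9,"spin":0},{"tx":-9.5,"ty":0,"tz":-9,"spin":0},{"tx":-9.5,"ty":0,"tz":-9,"spin":0}]'
python3 - <<'E'
from st import *
im=save("wrist","w28").astype(int);o=telemetry.get_obs();print(o["ee_pos"],o["contact_force"])
z=.103;f=lambda c,r_:atz("wrist",(c,r_),z)
s=np.array([.5229,-.0126]);ey=np.array([.2017,.9796]);ex=np.array([.9796,-.2017])
M={"y":(im[:,:,0]-im[:,:,2]>60)&(im[:,:,1]-im[:,:,2]>40),"r":(im[:,:,0]-im[:,:,1]>50)&(im[:,:,1]-im[:,:,2]<20),"g":(im[:,:,1]-im[:,:,0]>20),"b":(im[:,:,2]-im[:,:,0]>30)}
for n,m in M.items():
    m=m.copy();m[260:]=0;m[:,:270]=0;m[:,370:]=0
    k,l,st_,c=cv2.connectedComponentsWithStats(m.astype(np.uint8));i=1+st_[1:,4].argmax();X0,Y0,w,h=st_[i][:4]
    A=f(X0+w/2,Y0)[:2]-s;B=f(X0+w/2,Y0+h)[:2]-s
    print(n,st_[i].tolist(),"rack y %.1f..%.1f x %.1f"%(A@ey*1e3+11,B@ey*1e3+11,(A+B)@ex*500))
E
```

```text
clock: 54.1
ee_pos: [0.5101, -0.0755, 0.2053]
eef_rot: [-2.436, -1.983, -0.0]
contact_force: [0.6, 0.3, 0.2]
gripper_width: 0.005
gripper_force: 0.0
[ 0.51012446 -0.0756777   0.20532715] [ 0.65338886  0.07475586 -0.36740253]
y [286, 110, 64, 37, 1537] rack y 26.2..-3.9 x -1.0
r [289, 147, 61, 12, 667] rack y -3.9..-14.1 x 0.2
g [285, 30, 69, 41, 2021] rack y 85.6..56.1 x 0.3
b [289, 182, 60, 33, 1444] rack y -34.1..-64.2 x -0.2
```

```bash
python3 -c "
from cell import r
print(r.hand_in())"
```

```text
the job is handed in; nothing more can be done
None
```

I handed the job in at about 54 s, with no verdict returned: the yellow box is in its place, its top level with the white box by touch, and the last wrist picture puts it at rack y 26 to -4 mm with the row in line.

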